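Open a battery case and load the cell blocks

ROBOT

A 6-joint arm with a two-finger parallel gripper is mounted at the origin on the work surface. World frame = base frame: x ahead of the robot, y to its left, z up, the work surface at z = 0. Lengths are in m, angles in degrees, forces in N, time in s.
With the tool pointing down it reaches from about 0.25 to 0.725 m from the base axis. Payload 9.7 kg.
Tool frame: the origin (TCP) lies on the centre line of the jaws, within the pads' length; the fingertips stand 19 mm ahead of it and the grasp point (between the pads) is the TCP; z points along the fingers, y is the direction in which the jaws open and shut (so a half turn about z gives the same grasp; the last joint's range is limited). The gripper opens to 85 mm and grips with 20 to 120 N. Pads are 22 mm wide; open, the fingers measure 114 mm over their backs; the gripper's body (76 mm by 85 mm) begins 54 mm behind the grasp point. The pads swing forward as they close: fully open they stand 13 mm farther back than shut.
Start: joints at [-66.979, 4.979, 10.078, 95.1, 0, 90], TCP at [0.215, -0.506, 0.25] pointing down, gripper open.
Joint ranges: [-179.16, 179.16], [-48.56, 103.87], [-65.8, 70.77], [-126.05, 130.52], [-82.76, 87.17], [-180, 180]. Speed limits (degrees/s): [127.2, 127.2, 147.25, 180, 180, 180].

INTERFACE

Orientations are given as [roll, pitch, yaw] about the fixed x, y, z axes, in that order (R = Rz(yaw) Ry(pitch) Rx(roll)).
In Python, from workcell import bot gives the robot as it stands.
- The arm moves only by the tool servo_tool, never from a script. Its argument "motion" is a list that holds one entry, the list of rows, each a list of 6 numbers: the shift along the tool's x, y, z in mm, then the turn, a rotation vector about the tool's x, y, z in rad. A call has 1 to 5 rows; each row shifts and turns the commanded pose from where the row before left it, along the tool's axes as they then stand; what a row does not reach is not made up. A row lasts 1/10 s, in which the tool goes at most 50 mm and 8.59 degrees, less where a joint would pass 70% of its speed; a pose out of reach is approached as far as the arm can. A call is refused whole if a number of a shift passes 50 or a number of a turn 0.15, either way. A call with a gripper value outside its range is refused whole. "gripper" is the finger opening in mm, from 0 to 85.4, set as the call begins (left out, the last holds). The fingers move at their own pace and stop on an object; "newtons" is the grip in N (left out, the last holds). Time passes only in rows, so rows that do not move let the fingers close. It gives the time, the measured TCP pose, the force and the opening at its end, in the units of the state.
- bot.get_obs(): the state, without advancing time (a new reading comes with each control period).
- bot.camera(name): name is "scene" or "top" or "wrist"; returns a dict with "color" (400x640x3 uint8, red, green, blue), "fx", "fy", "cx", "cy" (pixels), "R" (3x3) and "t" (3): a world point X has camera coordinates R X + t. Camera axes: x right, y down, z forward; pixel columns grow to the right and rows downward; lengths in m; the calibration is good to about 2 mm. A picture is of the moment at which its call begins. There is no depth.
- bot.job_done(): hands the job in, once; it reports no verdict.
Trained networks look in a picture, given as the dict that the camera call returned (one of the last four; its "shot" number tells which), for a name from the list of things; names that differ only in an ending like _2 or _b are one class to them, and where a whole thing is asked for, a point or a joint stands for the part that bears it (a point fixed in the world has none). Each returns a list of dicts, best first, with "confidence" (0 to 1); they miss things now and then, are a little off and sometimes report something else, mostly with a low value. They report only what shows in the picture. A call takes as long as a camera call. They do not tell look-alikes from the thing itself.
- bot.look_for(picture, label): "rect" ([left, top, width, height] in pixels, round what is visible of it).
The state is a dict: "time": time; "q": joint angles; "qd": joint speeds; "joint_efforts": joint torques, N m; "ee_pos": TCP position; "tcp_rot": TCP orientation; "wrist_force": force on the tool from outside, world axes, zero at the start; "torque": the same for the moment, N m; "opening": finger opening in m.
Only numpy, scipy, OpenCV 4.12 (cv2) and the standard library are available. Lean on these libraries where they do the work, as an engineer would, in place of code of your own. Each camera call takes 0.05 s, during which the arm holds its last target.

TASK

Open the grey battery case so that it can be rebuilt: slide its safety tab clear, lift the latch up off the lid until it stands about upright, raise the lid upright on its hinges, lift it up off its hinge sockets and lay it flat on the rubber mat without letting it drop. Then put every cell block that lies on the sheet of card into the case, lengthways flat on its floor and none on top of another. Do not shift the multimeter, the roll of tape or the screwdriver.

Things in the scene. Friction and masses are not known exactly. Their poses are not given: they have to be found in the camera images.
- case: Fixed open grey metal case, 178 (x) x 192 (y) x 56 mm high, walls and floor 4 mm thick (inside 170 x 184 mm); origin at the centre of its underside, z up. Latch and tab are on its -x side (towards the robot), hinge sockets on its +x side. Turned by up to 0.25 rad. The catch bracket reaches 137 mm in -x and 102 mm in -y of the origin, the hinge stops 121 mm in +x, 88 mm above the bench.
- case_hinge (a point): Point on the case midway between its two hinge sockets, on the hinge axis (along case y) with the lid shut: 107 mm in +x of the case's origin, 59 mm above the bench. The sockets, 68 to 84 mm to either side, are C-shaped, 12 mm wide inside, their cheeks leaning in to a throat 8 mm wide at the top, 73 mm above the bench.
- tab (a joint): Safety tab: a flat steel slide on the catch bracket whose tongue lies over the latch strap and blocks it (the strap gives about 0.06 rad). Value in m: 0 locked, slides in the case's -y to 0.022; past 0.016 the latch is free. Takes about 2.5 N, stays where left.
- tab_grip (a point): Centre of the tab's upright thumb stud, 12 mm (case x) x 10 mm (case y) x 22 mm high, which can be pinched from above. It stands on the tab's plate, whose top is 74.5 mm above the bench. Moves with the tab. The latch strap (lower than the plate) begins 12 mm to its +y side.
- latch (a joint): Latch: a steel strap 20 mm wide, 5 mm thick, hinged on the case front and lying over the front edge of the lid. Value in rad: 0 lying on the lid; grows to 2.2 as its free end is lifted up and over towards the robot (case -x). Stiff (about 2 N), stays where left. Clear of the lid above 1.2 (nearly upright, its end then 155 mm above the bench).
- latch_grip (a point): Grip point on the thumb piece at the latch's free end: a bent-up plate 20 mm wide (case y), 5 mm thick, 24 mm high; with the latch flat its top is 93 mm and the lid's top 62 mm above the bench. Pinched across its 20 mm width it turns between the fingers. It moves on an arc of radius 85 mm about latch_pivot.
- latch_pivot (a point): The latch's hinge point, axis along case y: 126 mm in -x and 66 mm in -y of the case's origin, 66.5 mm above the bench. With the latch flat, latch_grip is 83.5 mm in case +x of it and 16.5 mm above it.
- lid: Loose grey lid 0.4 kg: plate 179 (x) x 192 (y) x 6 mm, origin at the plate's centre, z out of its outer face, x from pull bar to hinge pins; shut, axes as the case's. A flat pin 10 x 4 mm on each hinge arm turns in the case's socket and passes its throat only with the lid within 15 degrees of upright. Let go, it falls shut, or past upright leans on the hinge stops at about 8 degrees.
- lid_bar (a point): Middle of the lid's pull bar, a round 10 mm steel bar along lid y, 84 mm between the centres of its legs, 40 mm in front of the plate's edge and in the plate's plane: 129.5 mm in -x of the lid's origin, 239 mm from the hinge pins. Pinched across from above it turns between the fingers.
- lid_pins (a point): Point midway between the lid's two hinge pins: 109.5 mm in +x of the lid's origin. With the lid upright in its sockets it is about 61 mm above the bench; the pins' lower edge is then 5 mm lower.
- mat: Fixed dark rubber mat, 270 mm (x) by 210 mm (y) by 3 mm, on one side of the case, where the lid is to lie: its plate's centre within about 70 mm of the mat's centre. Origin at the centre of its underside.
- card: Fixed sheet of brown cardboard, 270 mm (x) by 210 mm (y) by 3 mm, on the other side of the case, on which the cell blocks start. Origin at the centre of its underside.
- block1: Cell block (two to four; absent ones read None): four green-sleeved cells in black end holders, 72 (x) x 44 x 44 mm, 0.2 to 0.4 kg. Origin at its centre, x along its length. Flat in the case its centre is 26 mm above the bench; four fit in two rows of two, length along case x, centres 42 mm in x and 43 mm in y from the case's centre, which leaves room for fingers.
- block2: Cell block (two to four; absent ones read None): four green-sleeved cells in black end holders, 72 (x) x 44 x 44 mm, 0.2 to 0.4 kg. Origin at its centre, x along its length. Flat in the case its centre is 26 mm above the bench; four fit in two rows of two, length along case x, centres 42 mm in x and 43 mm in y from the case's centre, which leaves room for fingers.
- block3: Cell block (two to four; absent ones read None): four green-sleeved cells in black end holders, 72 (x) x 44 x 44 mm, 0.2 to 0.4 kg. Origin at its centre, x along its length. Flat in the case its centre is 26 mm above the bench; four fit in two rows of two, length along case x, centres 42 mm in x and 43 mm in y from the case's centre, which leaves room for fingers.
- block4: Cell block (two to four; absent ones read None): four green-sleeved cells in black end holders, 72 (x) x 44 x 44 mm, 0.2 to 0.4 kg. Origin at its centre, x along its length. Flat in the case its centre is 26 mm above the bench; four fit in two rows of two, length along case x, centres 42 mm in x and 43 mm in y from the case's centre, which leaves room for fingers.
- meter: Bystander: orange and black multimeter, 150 x 76 x 38 mm, lying beyond the case. Not to be shifted. Origin at the centre of its underside.
- tape: Bystander: roll of paper tape, 104 mm across, 24 mm high, lying beyond the case. Not to be shifted. Origin at the centre of its underside.
- driver: Bystander: screwdriver 200 mm long lying just beyond the case. Not to be shifted. Origin at the middle of its length, on the bench.
Not all that is in view belongs to the job. Leave any brown or pink look-alike of the block4 alone.

How it is judged (in metres and radians):
On the way, in this order (a step that is already met when the one before it is completed fails the run):
1. the safety tab is slid clear of the latch (value of joint tab above 0.016 m), for 0.2 s.
2. the latch is lifted off the lid to nearly upright or beyond (value of joint latch above 1.2 rad), for 0.2 s.
3. the lid stands upright (within 15 degrees) with its pins in the hinge sockets (angle between lid's own z axis and vertical between 1.31 and 1.84 rad and distance between lid_pins and case_hinge below 0.012 m), for 0.1 s.
4. the lid is lifted up off its hinge sockets (height (world z) of lid_pins above 0.082 m), for 0.1 s.
At the end, for the whole second after the job is handed in: The lid rests flat (within 6 degrees, either face up) on the rubber mat, its plate's centre within 70 mm of the mat's centre; every cell block present rests in the case, its centre between the walls, its length level within 8 degrees and its centre at most 7 mm higher than when flat on the floor (angle between the z axis of lid and the z axis of mat, either way round below 0.1 rad and height (world z) of lid below 0.025 m and horizontal distance between lid and mat below 0.07 m and linear speed of each of lid, block1, block2, block3, block4 below 0.02 m/s and x of block1 in the frame of case between -0.085 and 0.085 m and y of block1 in the frame of case between -0.092 and 0.092 m and z of block1 in the frame of case between 0.015 and 0.033 m and angle between block1's own x axis and vertical between 1.42 and 1.72 rad and x of block2 in the frame of case between -0.085 and 0.085 m and y of block2 in the frame of case between -0.092 and 0.092 m and z of block2 in the frame of case between 0.015 and 0.033 m and angle between block2's own x axis and vertical between 1.42 and 1.72 rad and x of block3 in the frame of case between -0.085 and 0.085 m and y of block3 in the frame of case between -0.092 and 0.092 m and z of block3 in the frame of case between 0.015 and 0.033 m and angle between block3's own x axis and vertical between 1.42 and 1.72 rad and x of block4 in the frame of case between -0.085 and 0.085 m and y of block4 in the frame of case between -0.092 and 0.092 m and z of block4 in the frame of case between 0.015 and 0.033 m and angle between block4's own x axis and vertical between 1.42 and 1.72 rad); the robot touches nothing.
It fails at once if the lid is dropped or flung (faster than 1.5 m/s) (linear speed of lid above 1.5 m/s).
It fails at once if the multimeter, tape or screwdriver is shifted by more than 30 mm (distance of any of meter, tape, driver from where it was at the start of the episode above 0.03 m).
Of block1, block2, block3, block4 only 2 to 4 are there at a start; the rules pass over those that are not, and their reading is None.
At some moment in a run one of block1, block2, block3, block4 may be knocked a few centimetres aside while the robot is not near it.
It also fails if it takes over 210 s, if anything falls off the work surface, if the arm or the gripper's body presses on something with over 40 N, if the wrist force passes 120 N, or if a joint passes its speed limit or range.

## Working session

There is one attempt and no reset: what is moved stays moved. The work goes in short steps, Python scripts to look and compute and a tool call to move; the robot and the scene stay as the last step left them, time stands still between calls to the robot, and variables do not carry over. Pictures are saved under pics/ and viewed, and the job is handed in when it is done.

Besides the shell and the picture viewer there is one more tool, called after ">>>" as name(argument=value, ...), one argument or row to a line, values as JSON. servo_tool: Moves the arm, as the interface text tells. Its arguments: {"type":"object","properties":{"motion":{"type":"array","items":{"type":"array","items":{"type":"array","items":{"type":"number"}}}},"gripper":{"type":"number"},"newtons":{"type":"number"}},"required":["motion"]}

```bash
ls; mkdir -p pics
cat > h.py <<'E'
import numpy as np, cv2
from workcell import bot
from scipy.spatial.transform import Rotation as Ro
def snap(n,f):
    p=bot.camera(n); cv2.imwrite('pics/'+f+'.png',p['color'][:,:,::-1]); return p
def ray(p,u,v,z):
    R=np.array(p['R']);t=np.array(p['t']); c=-R.T@t
    d=R.T@np.array([(u-p['cx'])/p['fx'],(v-p['cy'])/p['fy'],1])
    return c+d*(z-c[2])/d[2]
def proj(p,X):
    R=np.array(p['R']);t=np.array(p['t']); c=R@np.array(X)+t
    return np.array([c[0]/c[2]*p['fx']+p['cx'],c[1]/c[2]*p['fy']+p['cy']])
E
python3 - <<'E'
from h import *
import pickle
for n in ['scene','top','wrist']:
    p=snap(n,n+'0'); pickle.dump(p,open(n+'0.pkl','wb'))
    print(n,p['fx'],p['cx'],-np.array(p['R']).T@p['t'])
    if n!='wrist':
        for l in ['case','tab','latch','lid','lid_bar','mat','card','block1','meter','tape','driver']:
            print(l,[(np.round(d['rect']).tolist(),round(d['confidence'],2)) for d in bot.look_for(p,l)][:6])
print(bot.get_obs())
E
```

```text
pics
scene 397.9211540267117 312.8053755667347 [1.34399152 0.29071455 0.84869483]
case [([255.0, 171.0, 86.0, 85.0], 0.56)]
tab [([281.0, 172.0, 13.0, 11.0], 0.46)]
latch [([283.0, 182.0, 12.0, 18.0], 0.63)]
lid [([260.0, 179.0, 80.0, 64.0], 0.59)]
lid_bar [([259.0, 181.0, 78.0, 65.0], 0.58)]
mat [([170.0, 159.0, 100.0, 64.0], 0.78)]
card [([360.0, 194.0, 88.0, 80.0], 0.83)]
block1 [([418.0, 204.0, 22.0, 29.0], 0.96), ([370.0, 218.0, 26.0, 31.0], 0.84), ([340.0, 178.0, 25.0, 24.0], 0.83), ([386.0, 195.0, 19.0, 25.0], 0.72), ([404.0, 165.0, 21.0, 25.0], 0.6)]
meter [([162.0, 217.0, 56.0, 48.0], 0.59)]
tape [([356.0, 269.0, 40.0, 42.0], 0.56), ([255.0, 179.0, 87.0, 66.0], 0.56), ([282.0, 170.0, 12.0, 13.0], 0.26)]
driver [([250.0, 250.0, 38.0, 60.0], 0.85)]
top 478.9454097640863 318.14256235986636 [0.3984405  0.01044935 1.18205304]
case [([265.0, 130.0, 92.0, 112.0], 0.6)]
tab [([337.0, 230.0, 21.0, 6.0], 0.73), ([203.0, 186.0, 19.0, 32.0], 0.41), ([144.0, 171.0, 95.0, 115.0], 0.23)]
latch [([335.0, 203.0, 10.0, 39.0], 0.68), ([310.0, 72.0, 13.0, 77.0], 0.23)]
lid [([269.0, 137.0, 89.0
[... 675 characters left out ...]
4343455 [ 0.29179359 -0.47434573  0.37350187]
{'time': 1.25, 'q': array([-6.69795748e+01,  4.98010607e+00,  1.00788488e+01,  9.50994701e+01,
       -1.90871589e-04,  9.00001509e+01]), 'qd': array([-0.03443321, -0.09891703,  0.01090329, -0.03722328, -0.11768443,
        0.02317819]), 'joint_efforts': array([-3.03221132e-04, -5.20106864e+01,  4.64858758e+01,  1.73020871e-03,
       -1.99566222e-05, -8.88453897e-07]), 'ee_pos': array([ 0.21508272, -0.50620361,  0.25027826]), 'tcp_rot': array([-1.79999273e+02,  1.90873504e-04,  2.30202743e+01]), 'wrist_force': array([ 0.24628142,  0.28035473, -0.34336473]), 'torque': array([-0.05799953,  0.00183937, -0.01973404]), 'opening': 0.08558382486207912}
```

Run:
```python
import cv2
a=cv2.imread('pics/top0.png'); 
cv2.imwrite('pics/top0c.png',cv2.resize(a[60:360,130:490],None,fx=2.2,fy=2,interpolation=3)[:, :800])
a=cv2.imread('pics/scene0.png'); 
cv2.imwrite('pics/scene0c.png',cv2.resize(a[140:320,150:450],None,fx=2.66,fy=2.66,interpolation=3))
```

```text
(no output)
```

View pics/top0c.png

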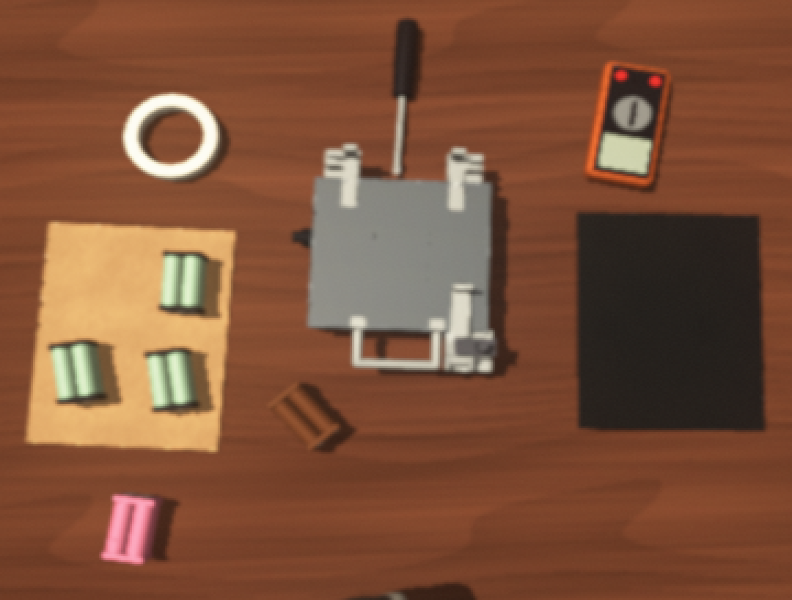

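View pics/scene0c.png

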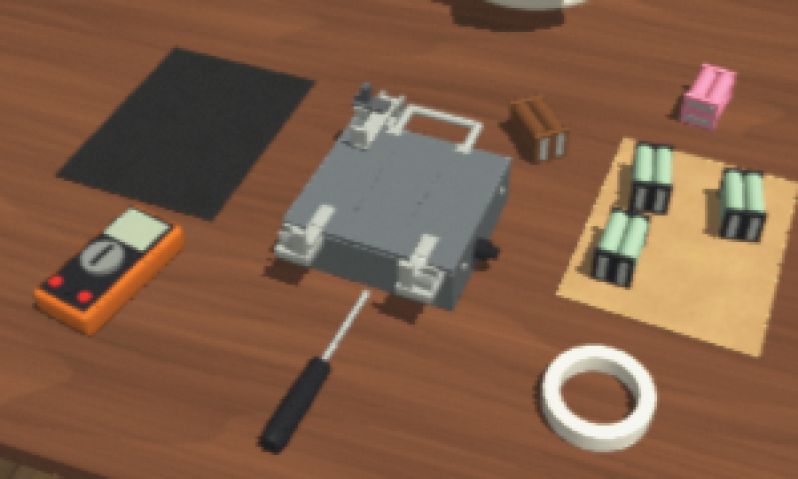

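Run:
```python
import cv2
a=cv2.imread('pics/top0.png'); 
cv2.imwrite('pics/top0d.png',cv2.resize(a[125:252,250:370],None,fx=4.7,fy=4.7,interpolation=2))
a=cv2.imread('pics/scene0.png'); 
cv2.imwrite('pics/scene0d.png',cv2.resize(a[165:260,245:350],None,fx=6,fy=6,interpolation=2))
```

```text
(no output)
```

View pics/top0d.png

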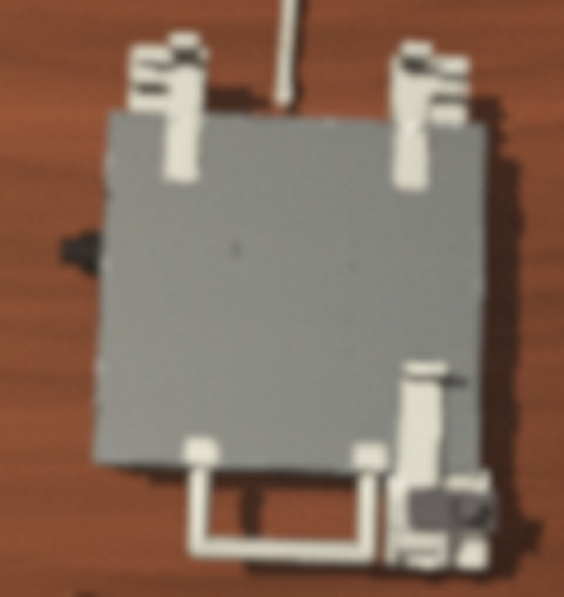

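View pics/scene0d.png

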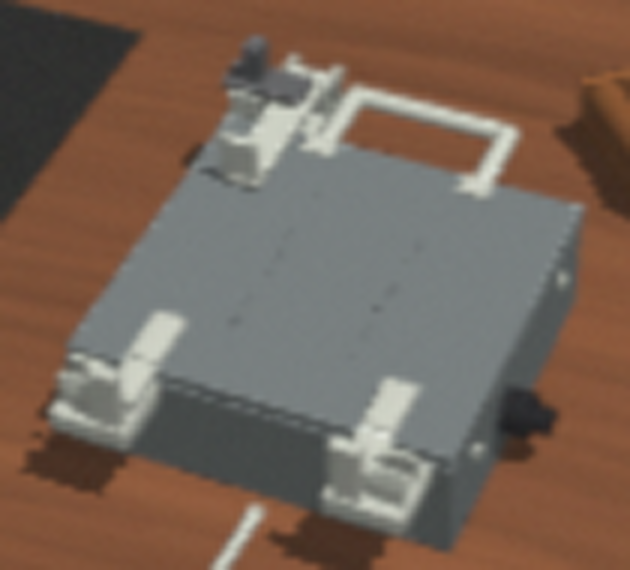

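```bash
cat > fit.py <<'E'
from h import *
import pickle
from scipy.optimize import least_squares
T=pickle.load(open('top0.pkl','rb'));S=pickle.load(open('scene0.pkl','rb'))
t=lambda u,v:(T,250+(u-.0)/4.7-.4,125+v/4.7-.4)
s=lambda u,v:(S,245+u/6-.4,165+v/6-.4)
M=[(t(110,112),(87,96,62)),(t(487,124),(87,-96,62)),(t(95,462),(-92,96,62)),(t(198,549),(-132,42,64)),(t(368,554),(-132,-42,64)),
 (s(582,205),(-92,96,62)),(s(455,462),(87,96,62)),(s(72,350),(87,-96,62)),(s(360,94),(-132,-42,64)),(s(515,132),(-132,42,64)),(t(425,365),(-42.5,-66,93)),(s(452,550),(89,96,0))]
def W(p,m):
    c,n=np.cos(p[2]),np.sin(p[2]); x,y,z=np.array(m)/1000
    return np.array([p[0]+c*x-n*y,p[1]+n*x+c*y,z])
if __name__=='__main__':
    f=lambda p:np.concatenate([proj(k[0],W(p,m))-k[1:] for k,m in M])
    r=least_squares(f,[.45,0,0],loss='soft_l1')
    print(r.x,np.round(f(r.x).reshape(-1,2),1))
    p=r.x; print('hinge',W(p,(107,0,59)),'piv',W(p,(-126,-66,66.5)),'grip',W(p,(-42.5,-66,83)),'bar',W(p,(-132,0,59)))
    # tab stud in both
    for n,k,z in [('t',t(478,510),.0965),('s',s(255,45),.0965)]: print(n,ray(*k,z), 'catch', W(p,(-137,-102,0)))
    def quad(P,lo,hi,sat=None):
        pass
    pickle.dump(p,open('case.pkl','wb'))
    for n,(u,v) in {'mat':(577,213)}.items():
        pass
    c=lambda u,v:(T,130+u/2.2-.4,60+v/2-.4)
    for nm,cs,z in [('mat',[(577,213),(759,215),(765,430),(579,427)],.003),('card',[(48,222),(235,231),(218,451),(26,441)],.003)]:
        P=np.array([ray(*c(*q),z) for q in cs]); print(nm,P.mean(0),np.linalg.norm(P[0]-P[1]),np.linalg.norm(P[1]-P[2]),np.degrees(np.arctan2(*(P[0]-P[3])[[1,0]])))
    for nm,cs,z in [('drv',[(397,175),(408,20)],.01)]:
        print(nm,[ray(*c(*q),z)[:2] for q in cs])
E
python3 fit.py
```

```text
[ 0.57834291 -0.00238637 -0.05733846] [[-0.9 -0.4]
 [-0.7 -0.2]
 [-0.9 -0.1]
 [-0.3 -0.8]
 [-0.5 -0.7]
 [ 0.1 -1. ]
 [-0.4 -1.5]
 [-1.4 -2. ]
 [-0.9 -2. ]
 [-1.3 -1.9]
 [-0.5  0.2]
 [-0.4 -0.4]]
hinge [ 0.68516706 -0.00851823  0.059     ] piv [ 0.44876771 -0.06105722  0.0665    ] grip [ 0.53213049 -0.06584236  0.083     ] bar [0.44655983 0.00517816 0.059     ]
t [ 0.46096651 -0.09013297  0.0965    ] catch [ 0.43572273 -0.09636768  0.        ]
s [ 0.46951561 -0.08060367  0.0965    ] catch [ 0.43572273 -0.09636768  0.        ]
mat [ 0.49477084 -0.30619984  0.003     ] 0.20938593332539265 0.268284599739538 -2.177371261194566
card [0.49182394 0.29761045 0.003     ] 0.2108022825154274 0.2705147499276939 -4.255204358167529
drv [array([ 0.68363057, -0.00255779]), array([ 0.88561404, -0.0204561 ])]
```

>>> servo_tool(
  motion=[
    [[0,0,0,0,0,0.115],[0,0,0,0,0,0.115],[0,0,0,0,0,0.115],[0,0,0,0,0,0.114],[10,-20,0,0,0,0]],
  ],
  gripper=40,
  newtons=30,
)

```text
time: 1.75
ee_pos: [0.2256, -0.4877, 0.2497]
tcp_rot: [-180.0, 0.0, -3.6]
wrist_force: [-0.7, 0.3, -0.5]
opening: 0.0397
```

>>> servo_tool(
  motion=[
    [[22,-42,0,0,0,0],[22,-42,0,0,0,0],[22,-42,0,0,0,0],[22,-42,0,0,0,0],[22,-42,0,0,0,0]],
  ],
)

```text
time: 2.25
ee_pos: [0.3486, -0.2818, 0.2505]
tcp_rot: [180.0, -0.0, -3.3]
wrist_force: [0.3, -0.0, -0.1]
opening: 0.04
```

>>> servo_tool(
  motion=[
    [[22,-42,0,0,0,0],[22,-42,10,0,0,0],[22,-42,10,0,0,0],[20,-40,20,0,0,0],[20,-40,20,0,0,0]],
  ],
)

```text
time: 2.75
ee_pos: [0.4665, -0.082, 0.1901]
tcp_rot: [180.0, -0.1, -3.3]
wrist_force: [0.3, -0.6, 0.3]
opening: 0.04
```

Run:
```python
from h import *
import pickle
from fit import W
p=snap('wrist','w1'); case=pickle.load(open('case.pkl','rb'))
print(-np.array(p['R']).T@p['t'],bot.get_obs()['ee_pos'])
for m in [(-108,-88,96.5),(-42.5,-66,93),(-132,0,64),(-126,-66,66.5),(-92,96,62)]: print(m,proj(p,W(case,m)))
for l in ['tab','latch']: print(l,[(np.round(d['rect']).tolist(),round(d['confidence'],2)) for d in bot.look_for(p,l)][:6])
cv2.imwrite('pics/w1b.png',cv2.resize(p['color'][:,:,::-1],None,fx=1.25,fy=1.25))
pickle.dump(p,open('w1.pkl','wb'))
```

```text
[ 0.54948612 -0.08731503  0.31344794] [ 0.46773265 -0.07742171  0.18617901]
(-108, -88, 96.5) [317.40960001 213.109631  ]
(-42.5, -66, 93) [289.29276179 132.65654207]
(-132, 0, 64) [227.25502325 223.88723764]
(-126, -66, 66.5) [294.33314095 219.26098857]
(-92, 96, 62) [121.38657442 183.72546608]
tab [([0.0, 49.0, 103.0, 232.0], 0.68), ([288.0, 193.0, 43.0, 27.0], 0.56)]
latch [([275.0, 125.0, 30.0, 101.0], 0.82), ([411.0, 3.0, 229.0, 254.0], 0.72)]
```

View pics/w1b.png

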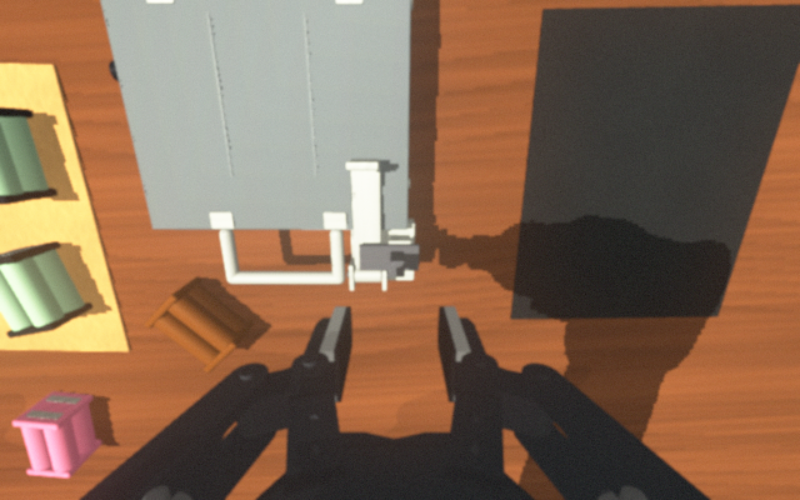

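Run:
```python
import cv2
a=cv2.imread('pics/w1.png'); cv2.imwrite('pics/w1c.png',cv2.resize(a[115:245,220:350],None,fx=5,fy=5,interpolation=2))
```

```text
(no output)
```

View pics/w1c.png

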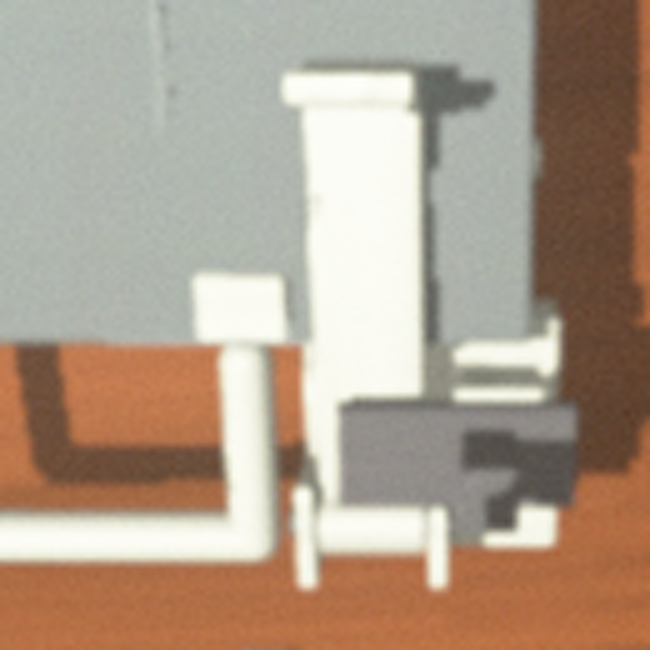

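Run:
```python
import cv2,numpy as np
a=cv2.imread('pics/w1.png')[190:230,280:345].astype(float); a=np.clip(a*1.6-20,0,255).astype('uint8'); cv2.imwrite('pics/w1d.png',cv2.resize(a,None,fx=12,fy=12,interpolation=0))
```

```text
(no output)
```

View pics/w1d.png

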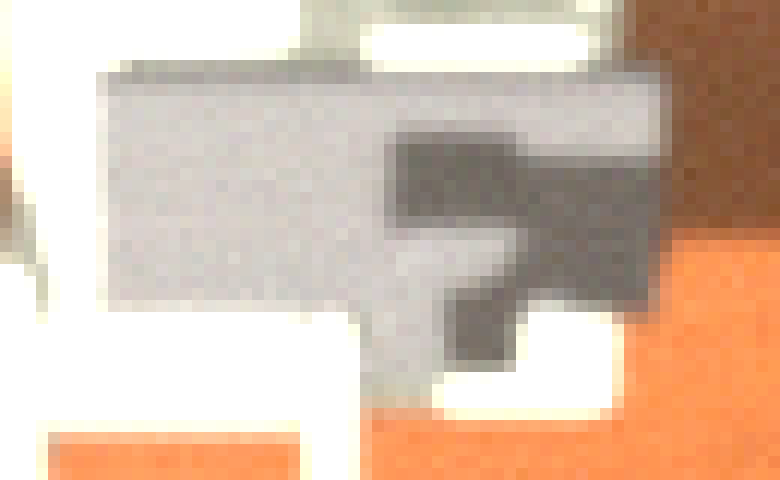

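>>> servo_tool(
  motion=[
    [[-2,7,0,0,0,0],[0,0,40,0,0,0],[0,0,40,0,0,0],[0,0,9,0,0,0],[0,0,0,0,0,0]],
  ],
)

```text
time: 3.4
ee_pos: [0.4623, -0.0919, 0.1012]
tcp_rot: [-180.0, 0.1, -3.4]
wrist_force: [-0.6, 0.2, 0.4]
opening: 0.0402
```

>>> servo_tool(
  motion=[
    [[0,0,0,0,0,0],[0,0,0,0,0,0],[0,0,0,0,0,0],[0,0,0,0,0,0],[0,0,0,0,0,0]],
  ],
  gripper=0,
)

```text
time: 3.9
ee_pos: [0.4643, -0.0909, 0.1037]
tcp_rot: [180.0, -0.2, -3.3]
wrist_force: [-2.2, -0.5, 7.1]
opening: 0.0088
```

Run:
```python
from h import *
p=snap('wrist','w2'); o=bot.get_obs(); print(o['ee_pos'],o['wrist_force'],o['opening'],o['q'])
s=snap('scene','s2')
a=cv2.resize(p['color'][100:300,200:440,::-1],None,fx=2,fy=2,interpolation=2)
b=cv2.resize(s['color'][140:240,240:340,::-1],None,fx=4,fy=4,interpolation=2)
h=min(len(a),len(b)); cv2.imwrite('pics/c2.png',np.hstack([a[:h],b[:h,:320]]))
```

```text
[ 0.46426252 -0.09093206  0.10366002] [-2.10859058  1.47689727  7.99848713] 0.00855697378095602 [-1.10754941e+01 -6.06810047e+00 -1.70940156e+01  7.87834408e+01
 -1.13250211e-02  1.72190343e+02]
```

View pics/c2.png

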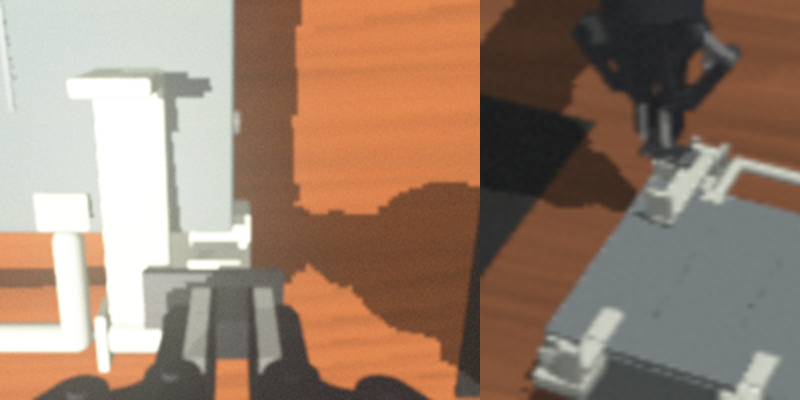

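>>> servo_tool(
  motion=[
    [[0,0,-2,0,0,0],[0,4,-2,0,0,0],[0,4,0,0,0,0],[0,4,0,0,0,0],[0,3,0,0,0,0]],
  ],
)

```text
time: 4.5
ee_pos: [0.4632, -0.1054, 0.104]
tcp_rot: [-179.9, -0.0, -3.2]
wrist_force: [10.7, 2.6, -20.2]
opening: 0.0087
```

>>> servo_tool(
  motion=[
    [[0,2,0,0,0,0],[0,2,0,0,0,0],[0,2,0,0,0,0],[0,1,0,0,0,0],[0,0,0,0,0,0]],
  ],
)

```text
time: 5.0
ee_pos: [0.4631, -0.1067, 0.104]
tcp_rot: [-179.2, -0.0, -3.0]
wrist_force: [12.4, 38.5, -16.1]
opening: 0.0091
```

>>> servo_tool(
  motion=[
    [[0,-4,0,0,0,0],[0,0,0,0,0,0],[0,0,0,0,0,0],[0,0,0,0,0,0],[0,0,-15,0,0,0]],
  ],
  gripper=40,
)

```text
time: 5.5
ee_pos: [0.4613, -0.1089, 0.1195]
tcp_rot: [-180.0, 0.1, -3.3]
wrist_force: [0.0, 0.2, 0.0]
opening: 0.0399
```

>>> servo_tool(
  motion=[
    [[0,0,-30,0,0,0],[0,0,-20,0,0,0],[0,0,0,0,0,0],[0,0,0,0,0,0]],
  ],
)

```text
time: 5.9
ee_pos: [0.4625, -0.109, 0.1712]
tcp_rot: [180.0, -0.1, -3.3]
wrist_force: [-0.4, 0.4, -0.3]
opening: 0.0403
```

Run:
```python
from h import *
import pickle
from fit import W
case=pickle.load(open('case.pkl','rb'))
p=snap('wrist','w3'); o=bot.get_obs(); print(o['ee_pos'],o['wrist_force'],o['opening'])
for m in [(-42.5,-76,93),(-42.5,-56,93),(-132,42,64),(-132,-42,64),(-92,96,62)]: print(m,proj(p,W(case,m)))
cv2.imwrite('pics/w3c.png',cv2.resize(p['color'][90:330,180:420,::-1],None,fx=2.5,fy=2.5,interpolation=2))
```

```text
[ 0.46213954 -0.10882821  0.17031229] [-0.91173547  0.12430967  0.26921554] 0.039994035242147605
(-42.5, -76, 93) [262.43097901 131.47204679]
(-42.5, -56, 93) [234.19596459 131.46104722]
(-132, 42, 64) [144.80997266 229.7457357 ]
(-132, -42, 64) [236.95184993 229.78560506]
(-92, 96, 62) [ 75.1410842  186.83426466]
```

View pics/w3c.png

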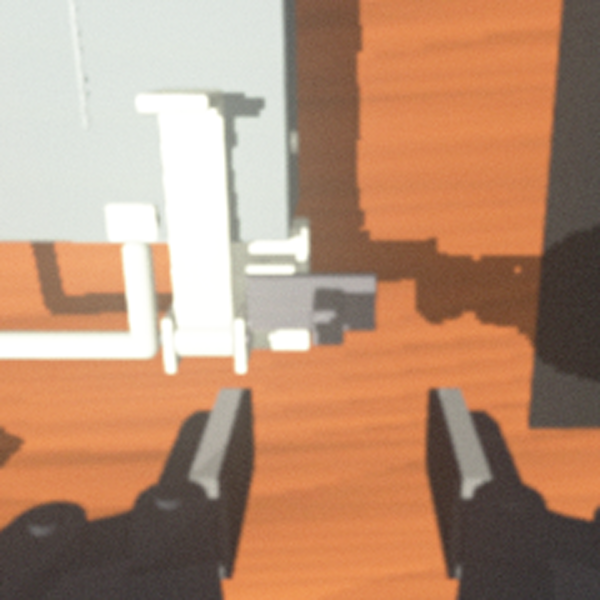

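>>> servo_tool(
  motion=[
    [[33,-23,0,0,0,0],[34,-23,0,0,0,0],[0,0,40,0,0,0],[0,0,30,0,0,0],[0,0,7,0,0,0]],
  ],
)

```text
time: 6.45
ee_pos: [0.5295, -0.0661, 0.0887]
tcp_rot: [-180.0, 0.4, -3.3]
wrist_force: [-0.1, -0.6, -0.8]
opening: 0.0399
```

>>> servo_tool(
  motion=[
    [[0,0,0,0,0,0],[0,0,0,0,0,0],[0,0,0,0,0,0],[0,0,0,0,0,0]],
  ],
  gripper=10,
  newtons=35,
)

```text
time: 6.85
ee_pos: [0.5311, -0.0657, 0.0944]
tcp_rot: [-179.9, 0.0, -3.2]
wrist_force: [-4.3, 7.0, -3.5]
opening: 0.0183
```

>>> servo_tool(
  motion=[
    [[-2.2,0,-8.2,0,0,0],[-3,0,-8,0,0,0],[-3.8,0,-7.7,0,0,0],[-4.5,0,-7.2,0,0,0],[-5.2,0,-6.8,0,0,0]],
  ],
)

```text
time: 7.35
ee_pos: [0.5125, -0.0645, 0.1323]
tcp_rot: [-179.9, 0.0, -3.2]
wrist_force: [-2.0, 7.1, -8.5]
opening: 0.0187
```

>>> servo_tool(
  motion=[
    [[0,0,0,0,0,0],[0,0,0,0,0,0]],
  ],
)

```text
time: 7.55
ee_pos: [0.5124, -0.0645, 0.1324]
tcp_rot: [-179.9, 0.0, -3.3]
wrist_force: [-4.8, 7.9, -4.7]
opening: 0.0186
```

>>> servo_tool(
  motion=[
    [[-5.9,0,-6.2,0,0,0],[-6.4,0,-5.6,0,0,0],[-7,0,-4.9,0,0,0],[-7.4,0,-4.2,0,0,0],[-7.8,0,-3.4,0,0,0]],
  ],
)

```text
time: 8.05
ee_pos: [0.4788, -0.0626, 0.157]
tcp_rot: [-179.8, -0.1, -3.2]
wrist_force: [2.0, 7.6, -7.6]
opening: 0.0187
```

>>> servo_tool(
  motion=[
    [[-8.1,0,-2.6,0,0,0],[-8.3,0,-1.8,0,0,0],[-8.5,0,-1,0,0,0],[-8.5,0,0,0,0,0],[-8.5,0,0.7,0,0,0]],
  ],
)

```text
time: 8.55
ee_pos: [0.438, -0.0602, 0.1631]
tcp_rot: [-179.8, -0.3, -3.2]
wrist_force: [3.6, 9.0, 1.8]
opening: 0.0183
```

>>> servo_tool(
  motion=[
    [[-8.4,0,1.6,0,0,0],[0,0,0,0,0,0],[0,0,0,0,0,0]],
  ],
)

```text
time: 8.85
ee_pos: [0.4293, -0.0597, 0.1618]
tcp_rot: [-179.8, -0.3, -3.2]
wrist_force: [-0.1, 8.8, 5.3]
opening: 0.018
```

Run:
```python
from h import *
s=snap('scene','s4')
cv2.imwrite('pics/s4c.png',cv2.resize(s['color'][120:260,230:370,::-1],None,fx=4,fy=4,interpolation=2))
```

```text
(no output)
```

View pics/s4c.png

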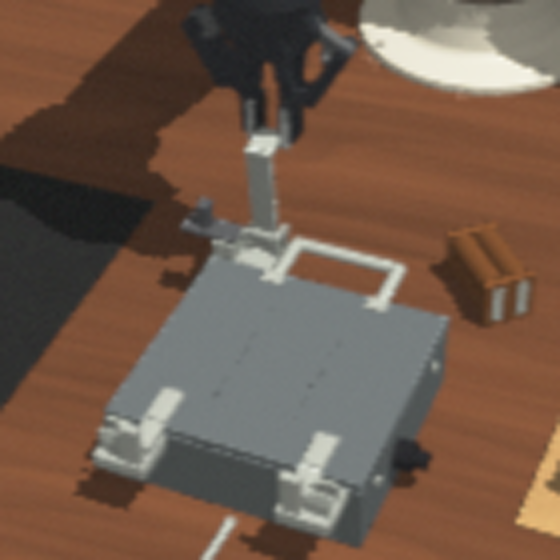

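>>> servo_tool(
  motion=[
    [[0,0,0,0,0,0],[0,0,0,0,0,0],[0,0,-5,0,0,0],[0,0,-30,0,0,0],[0,0,-35,0,0,0]],
  ],
  gripper=40,
  newtons=30,
)

```text
time: 9.4
ee_pos: [0.4277, -0.0608, 0.2292]
tcp_rot: [180.0, 0.1, -3.3]
wrist_force: [1.5, 1.0, 0.8]
opening: 0.04
```

>>> servo_tool(
  motion=[
    [[0,0,0,0,0,-0.1425],[0,0,0,0,0,-0.1425],[0,0,0,0,0,-0.1425],[0,0,0,0,0,-0.1425],[0,0,0,0,0,-0.1425]],
  ],
)

```text
time: 9.9
ee_pos: [0.4284, -0.0609, 0.2293]
tcp_rot: [180.0, -0.0, 37.9]
wrist_force: [0.4, 0.3, 0.5]
opening: 0.0401
```

>>> servo_tool(
  motion=[
    [[0,0,0,0,0,-0.1425],[0,0,0,0,0,-0.1425],[0,0,0,0,0,-0.1425],[0,0,0,0,0,-0.1425],[0,0,0,0,0,-0.1425]],
  ],
)

```text
time: 10.4
ee_pos: [0.4284, -0.0609, 0.2292]
tcp_rot: [180.0, 0.0, 78.7]
wrist_force: [-0.1, 0.1, -0.3]
opening: 0.0403
```

>>> servo_tool(
  motion=[
    [[0,0,0,0,0,-0.1425],[33,7,0,0,0,0],[33,7,0,0,0,0],[0,0,20,0,0,0],[0,0,0,0,0,0]],
  ],
)

```text
time: 10.9
ee_pos: [0.4458, 0.0049, 0.2072]
tcp_rot: [-179.9, 0.0, 86.6]
wrist_force: [0.9, -0.5, 0.2]
opening: 0.0399
```

Run:
```python
from h import *
import pickle
from fit import W
case=pickle.load(open('case.pkl','rb'))
p=pickle.load(open('w1.pkl','rb'))
R=np.array(p['R']);cam=-R.T@p['t']; tcp=np.array([0.46773265,-0.07742171,0.18617901]); Rt=Ro.from_euler('xyz',[180,0,-3.3],degrees=True).as_matrix()
for u in (280,352): 
    d=.154; X=cam+R.T@(np.array([(u-p['cx'])/p['fx'],(248-p['cy'])/p['fy'],1])*d); print('tip in tool',Rt.T@(X-tcp))
p=snap('wrist','w5'); o=bot.get_obs(); print(o['ee_pos'],o['tcp_rot'],o['opening'])
for m in [(-132,42,64),(-132,-42,64),(-92,96,62)]: print(m,proj(p,W(case,m)))
cv2.imwrite('pics/w5.png',cv2.resize(p['color'][:,:,::-1],None,fx=1.25,fy=1.25))
pickle.dump(p,open('w5.pkl','wb'))
s=snap('scene','s5')
cv2.imwrite('pics/s5c.png',cv2.resize(s['color'][100:260,230:390,::-1],None,fx=3,fy=3,interpolation=2))
```

```text
tip in tool [ 0.00808936 -0.01457554  0.01020565]
tip in tool [0.00813988 0.02549135 0.01022044]
[0.44585252 0.00441031 0.20828334] [-1.79902010e+02  2.12465824e-02  8.65640177e+01] 0.040036281983056046
(-132, 42, 64) [316.48865924 151.45066331]
(-132, -42, 64) [316.49492577 231.38542651]
(-92, 96, 62) [360.8558261   90.89288008]
```

View pics/w5.png

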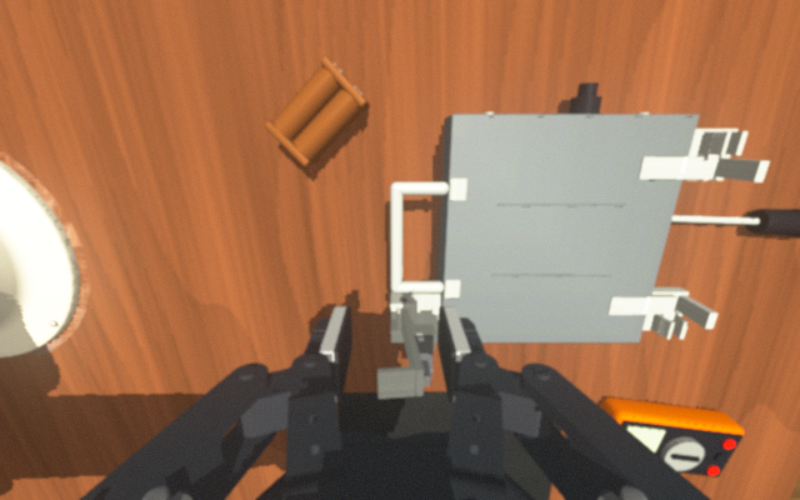

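View pics/s5c.png

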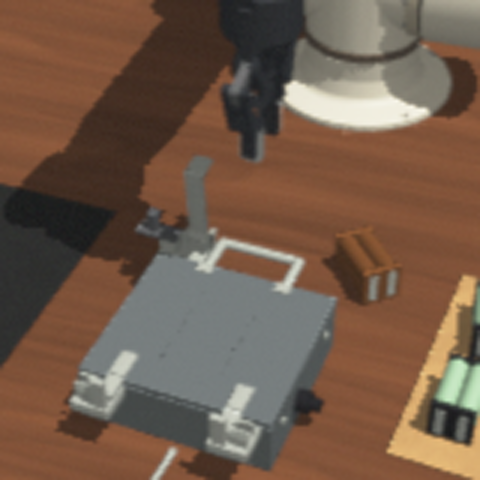

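>>> servo_tool(
  motion=[
    [[4,1,30,0,0,0],[0,0,40,0,0,0],[0,0,40,0,0,0],[0,0,28,0,0,0],[0,0,0,0,0,0]],
  ],
  gripper=32,
)

```text
time: 11.5
ee_pos: [0.4458, 0.0076, 0.0682]
tcp_rot: [-179.7, 0.0, 86.5]
wrist_force: [0.3, 0.1, 0.2]
opening: 0.0323
```

>>> servo_tool(
  motion=[
    [[0,0,0,0,0,0],[0,0,0,0,0,0],[0,0,0,0,0,0],[0,0,0,0,0,0]],
  ],
  gripper=0,
  newtons=30,
)

```text
time: 11.9
ee_pos: [0.448, 0.008, 0.0729]
tcp_rot: [179.9, 0.0, 86.5]
wrist_force: [-5.5, -0.7, 1.5]
opening: 0.0082
```

>>> servo_tool(
  motion=[
    [[0,0.7,-18.8,0,0,0],[0,2.2,-18.6,0,0,0],[0,3.7,-18.4,0,0,0],[0,5.1,-18.1,0,0,0],[0,6.5,-17.6,0,0,0]],
  ],
)

```text
time: 12.4
ee_pos: [0.4652, 0.0071, 0.1648]
tcp_rot: [-180.0, -0.0, 86.5]
wrist_force: [-4.9, -0.6, -0.5]
opening: 0.0085
```

>>> servo_tool(
  motion=[
    [[0,0,0,0,0,0],[0,0,0,0,0,0]],
  ],
)

```text
time: 12.6
ee_pos: [0.4652, 0.0071, 0.1646]
tcp_rot: [180.0, -0.0, 86.5]
wrist_force: [-7.9, -0.0, 0.7]
opening: 0.0084
```

Run:
```python
from h import *
s=snap('scene','s6'); print(bot.get_obs()['ee_pos'])
cv2.imwrite('pics/s6c.png',cv2.resize(s['color'][100:260,230:390,::-1],None,fx=3,fy=3,interpolation=2))
```

```text
[0.46509576 0.00709061 0.16434793]
```

View pics/s6c.png

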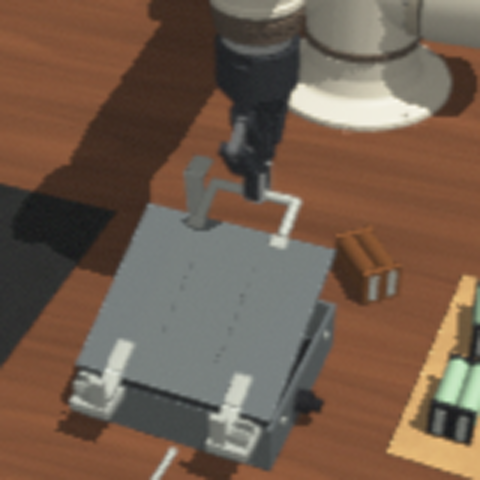

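Lid rising with its pins in the sockets; continuing the arc.

>>> servo_tool(
  motion=[
    [[0,7.9,-17,0,0,0],[0,9.2,-16.4,0,0,0],[0,10.4,-15.6,0,0,0],[0,11.6,-14.7,0,0,0],[0,12.7,-13.8,0,0,0]],
  ],
)

```text
time: 13.15
ee_pos: [0.5155, 0.004, 0.2437]
tcp_rot: [-179.9, -0.0, 86.5]
wrist_force: [-15.4, 1.0, 12.6]
opening: 0.0083
```

>>> servo_tool(
  motion=[
    [[0,13.8,-12.7,0,0,0],[0,14.7,-11.6,0,0,0],[0,15.6,-10.4,0,0,0],[0,16.4,-9.2,0,0,0],[0,17,-7.9,0,0,0]],
  ],
)

```text
time: 13.65
ee_pos: [0.5943, -0.0007, 0.2976]
tcp_rot: [179.7, -0.0, 86.5]
wrist_force: [-2.9, 0.8, 8.6]
opening: 0.0082
```

>>> servo_tool(
  motion=[
    [[0,0,0,0,0,0],[0,0,0,0,0,0]],
  ],
)

```text
time: 13.85
ee_pos: [0.5946, -0.0007, 0.2973]
tcp_rot: [179.6, -0.0, 86.5]
wrist_force: [-9.0, 1.0, 19.3]
opening: 0.0082
```

>>> servo_tool(
  motion=[
    [[0,17.6,-7.5,0,0,0],[0,18.1,-6,0,0,0],[0,18.4,-4,0,0,0],[0,18.6,-2.2,0,0,0],[0,17.5,-0.7,0,0,0]],
  ],
)

```text
time: 14.35
ee_pos: [0.6854, -0.0062, 0.3154]
tcp_rot: [179.7, -0.0, 86.5]
wrist_force: [-1.0, 1.3, 8.0]
opening: 0.0083
```

>>> servo_tool(
  motion=[
    [[0,0,0,0,0,0],[0,0,0,0,0,0],[0,0,0,0,0,0]],
  ],
)

```text
time: 14.65
ee_pos: [0.6851, -0.0062, 0.3151]
tcp_rot: [179.7, -0.0, 86.5]
wrist_force: [-0.2, 0.5, 7.2]
opening: 0.0083
```

Run:
```python
from h import *
s=snap('scene','s7'); o=bot.get_obs(); print(o['ee_pos'],o['q'],o['wrist_force'])
cv2.imwrite('pics/s7c.png',cv2.resize(s['color'][60:300,200:440,::-1],None,fx=2.5,fy=2.5,interpolation=2))
```

```text
[ 0.68501913 -0.00616473  0.31512299] [-5.17827604e-01  2.87066932e+01  4.69804191e+01  1.08002153e+02
  5.70775610e-03  9.29547150e+01] [-0.99824646  0.2989571   6.23535279]
```

View pics/s7c.png

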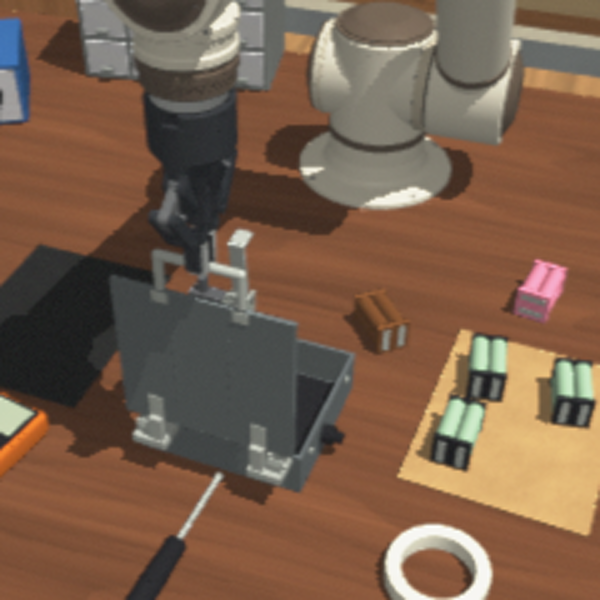

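>>> servo_tool(
  motion=[
    [[0,0,-6,0,0,0],[0,0,-8,0,0,0],[0,0,-8,0,0,0],[0,0,-8,0,0,0],[0,0,0,0,0,0]],
  ],
)

```text
time: 15.2
ee_pos: [0.6849, -0.0062, 0.3435]
tcp_rot: [179.9, -0.0, 86.5]
wrist_force: [-0.1, -0.9, -2.8]
opening: 0.008
```

>>> servo_tool(
  motion=[
    [[0,0,-10,0,0,0],[0,0,-10,0,0,0],[0,0,-10,0,0,0],[0,0,-10,0,0,0],[0,0,0,0,0,0]],
  ],
)

```text
time: 15.7
ee_pos: [0.6844, -0.0061, 0.3791]
tcp_rot: [-179.6, 0.0, 86.5]
wrist_force: [0.3, -0.6, -4.2]
opening: 0.0085
```

Run:
```python
from h import *
s=snap('scene','s8'); o=bot.get_obs(); print(o['ee_pos'],o['q'],o['wrist_force'])
cv2.imwrite('pics/s8c.png',cv2.resize(s['color'][60:300,200:440,::-1],None,fx=2.5,fy=2.5,interpolation=2))
```

```text
[ 0.68508042 -0.00614085  0.38024911] [-5.13027575e-01  3.89074885e+01  7.06500318e+01  1.21874926e+02
 -1.39187509e-03  9.29588580e+01] [-0.54279599  0.11113059 -4.12592709]
```

View pics/s8c.png

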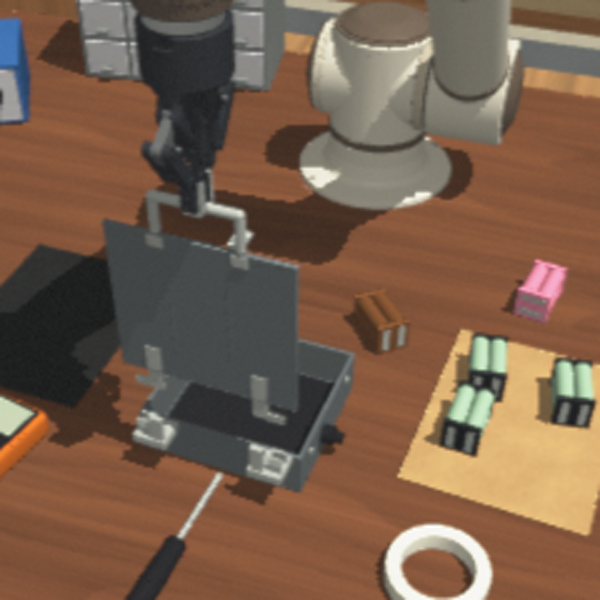

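>>> servo_tool(
  motion=[
    [[0,-12,0,0,0,0],[0,-25,0,0,0,0],[0,-30,0,0,0,0],[0,-30,0,0,0,0],[0,-20,0,0,0,0]],
  ],
)

```text
time: 16.25
ee_pos: [0.5662, 0.0011, 0.3834]
tcp_rot: [179.8, -0.0, 86.5]
wrist_force: [-1.2, 0.4, -2.5]
opening: 0.008
```

>>> servo_tool(
  motion=[
    [[-10,-5,0,0,0,0],[-20,0,0,0,0,0],[-30,0,0,0,0,0],[-30,0,0,0,0,0],[-30,0,0,0,0,0]],
  ],
)

```text
time: 16.75
ee_pos: [0.5562, -0.1201, 0.3823]
tcp_rot: [179.9, 0.0, 86.5]
wrist_force: [0.8, -0.3, -3.0]
opening: 0.0082
```

>>> servo_tool(
  motion=[
    [[-35,0,0,0,0,0],[-35,0,0,0,0,0],[-35,0,0,0,0,0],[-35,0,0,0,0,0],[-30,0,0,0,0,0]],
  ],
)

```text
time: 17.25
ee_pos: [0.5456, -0.2908, 0.382]
tcp_rot: [179.9, 0.1, 86.5]
wrist_force: [1.0, 0.3, -3.7]
opening: 0.008
```

>>> servo_tool(
  motion=[
    [[-20,5,0,0,0,0],[0,15,0,0,0,0],[0,25,0,0,0,0],[0,15,0,0,0,0],[0,0,0,0,0,0]],
  ],
)

```text
time: 17.75
ee_pos: [0.6065, -0.3128, 0.3792]
tcp_rot: [-180.0, -0.0, 86.6]
wrist_force: [0.9, 0.7, -5.1]
opening: 0.0081
```

Run:
```python
from h import *
s=snap('scene','s9'); o=bot.get_obs(); print(o['ee_pos'],o['tcp_rot'],o['wrist_force'])
t=snap('top','t9')
a=cv2.resize(s['color'][60:300,100:340,::-1],None,fx=2,fy=2,interpolation=2)
b=cv2.resize(t['color'][80:320,330:490,::-1],None,fx=2,fy=2,interpolation=2)
cv2.imwrite('pics/s9c.png',np.hstack([a,b]))
```

```text
[ 0.60549079 -0.31262436  0.38001614] [-1.79975587e+02 -1.09285629e-02  8.65504241e+01] [-0.11181006 -0.72083976 -3.40778653]
```

View pics/s9c.png

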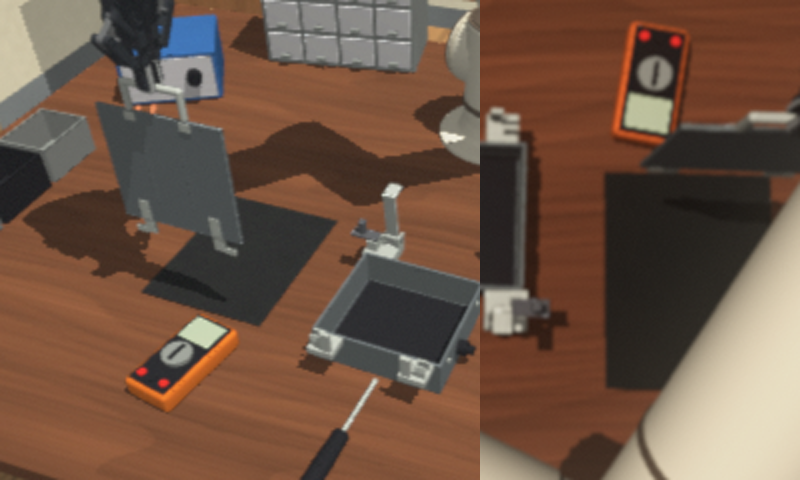

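>>> servo_tool(
  motion=[
    [[0,0,15,0,0,0],[0,0,30,0,0,0],[0,0,30,0,0,0],[0,0,25,0,0,0],[0,0,8,0,0,0]],
  ],
)

```text
time: 18.35
ee_pos: [0.6024, -0.3115, 0.2719]
tcp_rot: [-179.9, -0.0, 86.5]
wrist_force: [0.2, 0.4, -4.8]
opening: 0.0085
```

>>> servo_tool(
  motion=[
    [[0,0,2,0,0,0],[0,0,2,0,0,0],[0,0,2,0,0,0],[0,0,1,0,0,0],[0,0,0,0,0,0]],
  ],
)

```text
time: 18.85
ee_pos: [0.6044, -0.3119, 0.267]
tcp_rot: [180.0, 0.0, 86.5]
wrist_force: [-0.7, -0.4, -3.9]
opening: 0.0083
```

Run:
```python
from h import *
s=snap('scene','s10'); o=bot.get_obs(); print(o['ee_pos'],o['tcp_rot'],o['wrist_force'])
cv2.imwrite('pics/s10c.png',cv2.resize(s['color'][60:260,120:320,::-1],None,fx=3,fy=3,interpolation=2))
```

```text
[ 0.60435566 -0.311844    0.26692887] [1.79977909e+02 8.62789283e-03 8.65349360e+01] [-0.3431454   0.21746209 -3.51106477]
```

View pics/s10c.png

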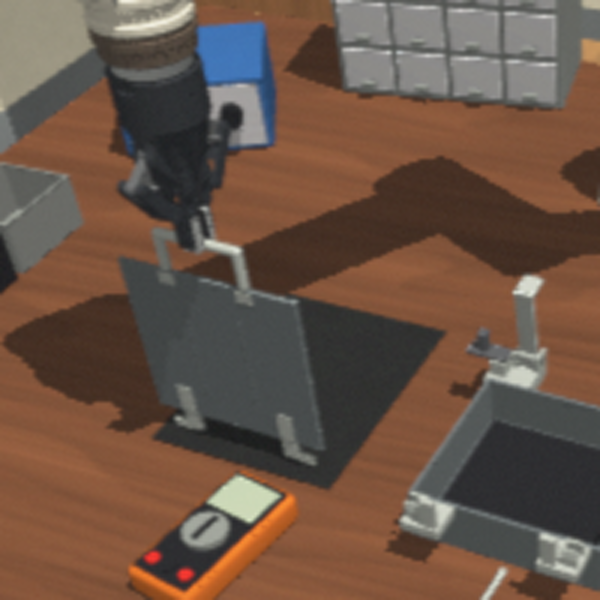

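>>> servo_tool(
  motion=[
    [[0,0,2,0,0,0],[0,0,2,0,0,0],[0,0,2,0,0,0],[0,0,0,0,0,0]],
  ],
)

```text
time: 19.3
ee_pos: [0.6045, -0.3116, 0.2622]
tcp_rot: [179.9, 0.0, 86.5]
wrist_force: [-0.8, 2.4, 4.4]
opening: 0.0086
```

>>> servo_tool(
  motion=[
    [[0,0,1.5,0,0,0],[0,0,1.5,0,0,0],[0,0,0,0,0,0]],
  ],
)

```text
time: 19.6
ee_pos: [0.6049, -0.3117, 0.262]
tcp_rot: [179.6, 0.1, 86.6]
wrist_force: [0.1, 2.5, 18.0]
opening: 0.0083
```

>>> servo_tool(
  motion=[
    [[0,-9,-2,0,0,0],[0,-14,1,0,0,0],[0,-14.6,2.2,0,0,0],[0,-18.4,3.7,0,0,0],[0,-18.1,5.1,0,0,0]],
  ],
)

```text
time: 20.1
ee_pos: [0.5299, -0.3072, 0.2489]
tcp_rot: [179.8, 0.1, 86.5]
wrist_force: [0.2, -0.5, 0.9]
opening: 0.0082
```

>>> servo_tool(
  motion=[
    [[0,-17.6,6.5,0,0,0],[0,-17,7.9,0,0,0],[0,0,0,0,0,0]],
  ],
)

```text
time: 20.4
ee_pos: [0.4939, -0.3051, 0.2336]
tcp_rot: [-180.0, 0.0, 86.5]
wrist_force: [-1.7, 1.0, 2.9]
opening: 0.0084
```

Run:
```python
from h import *
s=snap('scene','s11'); o=bot.get_obs(); print(o['ee_pos'],o['tcp_rot'],o['wrist_force'])
cv2.imwrite('pics/s11c.png',cv2.resize(s['color'][60:260,120:320,::-1],None,fx=3,fy=3,interpolation=2))
```

```text
[ 0.49485798 -0.30514605  0.23403963] [1.79968020e+02 2.69123380e-02 8.64953348e+01] [-1.89871054  0.94120143  4.8746572 ]
```

View pics/s11c.png

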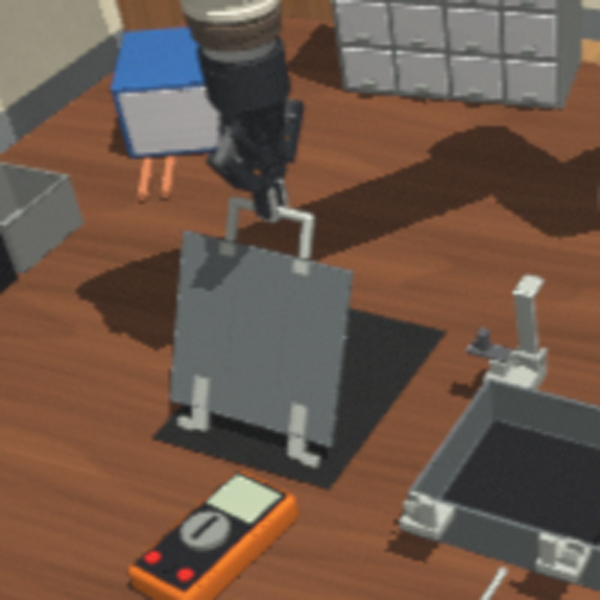

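>>> servo_tool(
  motion=[
    [[0,-16.4,9.2,0,0,0],[0,-15.6,10.4,0,0,0],[0,-14.7,11.6,0,0,0],[0,-13.8,12.7,0,0,0],[0,-12.7,13.8,0,0,0]],
  ],
)

```text
time: 20.95
ee_pos: [0.4224, -0.3009, 0.1762]
tcp_rot: [180.0, 0.0, 86.5]
wrist_force: [-3.5, 1.1, 1.5]
opening: 0.0082
```

>>> servo_tool(
  motion=[
    [[0,-11.6,14.7,0,0,0],[0,-10.4,15.6,0,0,0],[0,-9.2,16.4,0,0,0],[0,-7.9,17,0,0,0],[0,0,0,0,0,0]],
  ],
)

```text
time: 21.45
ee_pos: [0.3828, -0.298, 0.1103]
tcp_rot: [-179.9, -0.1, 86.5]
wrist_force: [-1.9, -0.4, -0.0]
opening: 0.0082
```

>>> servo_tool(
  motion=[
    [[0,-6.5,17.6,0,0,0],[0,-5.1,18.1,0,0,0],[0,-3.7,18.4,0,0,0],[0,0,0,0,0,0]],
  ],
)

```text
time: 21.85
ee_pos: [0.3682, -0.2971, 0.0567]
tcp_rot: [-179.9, -0.1, 86.5]
wrist_force: [-1.4, -0.2, -0.9]
opening: 0.0081
```

Run:
```python
from h import *
s=snap('scene','s12'); o=bot.get_obs(); print(o['ee_pos'],o['tcp_rot'],o['wrist_force'])
cv2.imwrite('pics/s12c.png',cv2.resize(s['color'][60:260,120:320,::-1],None,fx=3,fy=3,interpolation=2))
```

```text
[ 0.36863794 -0.2974274   0.05798888] [-1.79966270e+02 -2.72758398e-02  8.65350532e+01] [-1.51181832  0.22716659 -0.43884266]
```

View pics/s12c.png

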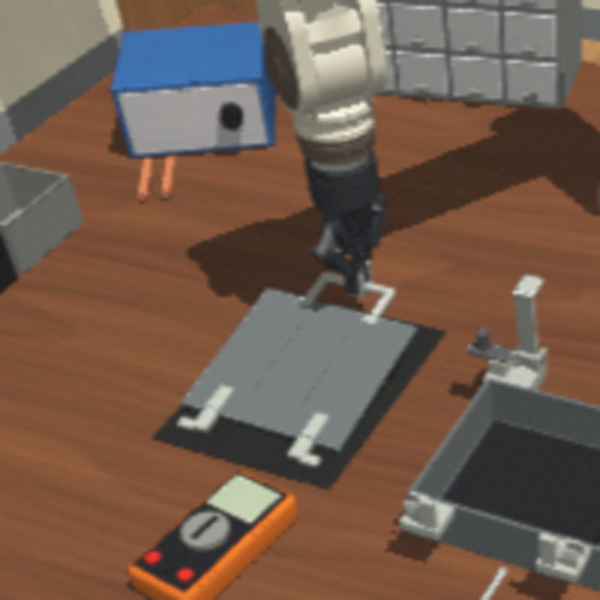

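Nearly flat. Lower further in small steps until the tips or the bar touch.

>>> servo_tool(
  motion=[
    [[0,-1,8,0,0,0],[0,0,6,0,0,0],[0,0,4,0,0,0],[0,0,0,0,0,0]],
  ],
)

```text
time: 22.3
ee_pos: [0.3675, -0.2974, 0.0394]
tcp_rot: [180.0, -0.0, 86.5]
wrist_force: [0.3, -0.5, -1.6]
opening: 0.008
```

>>> servo_tool(
  motion=[
    [[0,0,3,0,0,0],[0,0,0,0,0,0]],
  ],
)

```text
time: 22.5
ee_pos: [0.3675, -0.2974, 0.0367]
tcp_rot: [180.0, -0.0, 86.5]
wrist_force: [0.0, -0.3, -0.7]
opening: 0.0086
```

>>> servo_tool(
  motion=[
    [[0,0,2,0,0,0],[0,0,0,0,0,0]],
  ],
)

```text
time: 22.7
ee_pos: [0.3673, -0.2974, 0.0347]
tcp_rot: [180.0, -0.0, 86.5]
wrist_force: [-1.4, 0.1, -1.2]
opening: 0.0079
```

>>> servo_tool(
  motion=[
    [[0,0,0,0,0,0],[0,0,0,0,0,0],[0,0,0,0,0,0],[0,0,-15,0,0,0],[0,0,-40,0,0,0]],
  ],
  gripper=32,
)

```text
time: 23.2
ee_pos: [0.3658, -0.2961, 0.0874]
tcp_rot: [-179.7, -0.2, 86.5]
wrist_force: [0.1, -1.1, -0.1]
opening: 0.0319
```

>>> servo_tool(
  motion=[
    [[0,0,-45,0,0,0],[0,0,-45,0,0,0],[0,0,-45,0,0,0],[0,0,-45,0,0,0],[0,0,0,0,0,0]],
  ],
)

```text
time: 23.7
ee_pos: [0.3685, -0.2983, 0.2761]
tcp_rot: [179.6, 0.3, 86.5]
wrist_force: [-0.6, -0.3, -0.7]
opening: 0.0317
```

Run:
```python
from h import *
import pickle
s=snap('scene','s13'); o=bot.get_obs(); print(o['ee_pos'],o['q'])
t=snap('top','t13'); pickle.dump(t,open('t13.pkl','wb')); pickle.dump(s,open('s13.pkl','wb'))
print([(np.round(d['rect']).tolist(),round(d['confidence'],2)) for d in bot.look_for(t,'block1')])
a=cv2.resize(s['color'][100:300,130:450,::-1],None,fx=2.5,fy=2.5,interpolation=2)
cv2.imwrite('pics/s13c.png',a)
cv2.imwrite('pics/t13c.png',cv2.resize(t['color'][160:300,130:350,::-1],None,fx=3.6,fy=3.6,interpolation=2))
```

```text
[ 0.36817036 -0.2980858   0.27299409] [-3.89963116e+01 -5.18104803e+00  2.47593315e+00  9.73377753e+01
  2.25005118e-03  5.44691464e+01]
[([148.0, 227.0, 29.0, 35.0], 0.95), ([197.0, 234.0, 21.0, 30.0], 0.84), ([254.0, 251.0, 29.0, 35.0], 0.84), ([200.0, 194.0, 21.0, 32.0], 0.7), ([179.0, 310.0, 21.0, 31.0], 0.62)]
```

View pics/s13c.png

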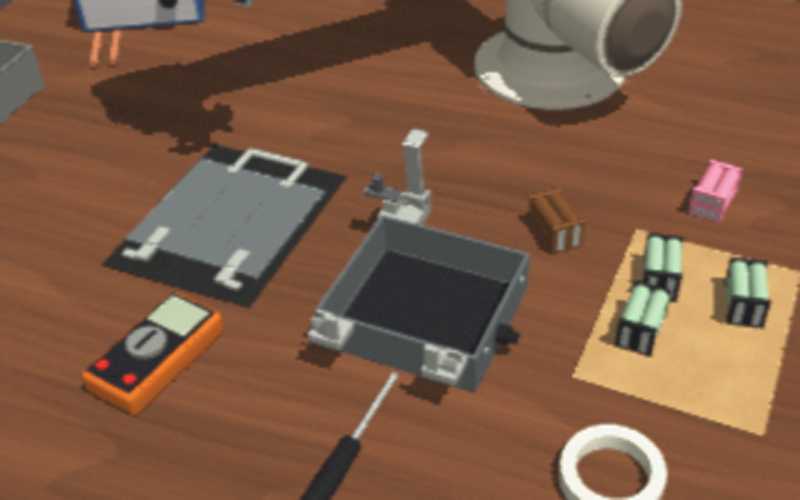

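View pics/t13c.png

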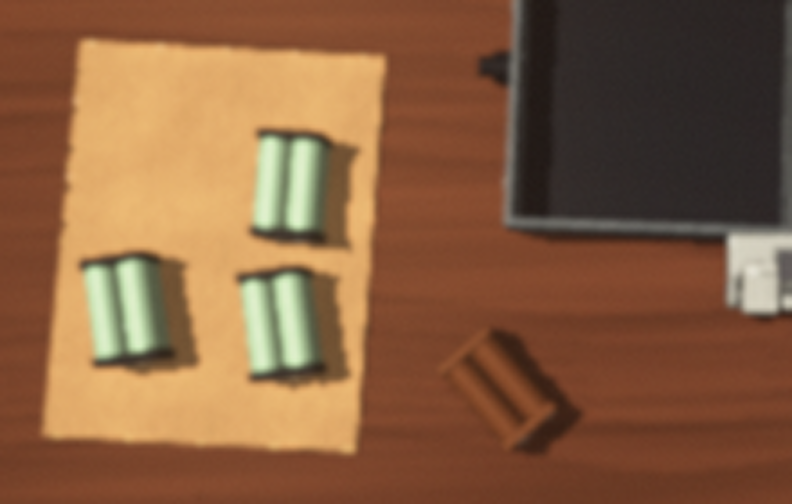

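Run:
```python
from h import *
import pickle
T=pickle.load(open('t13.pkl','rb'))
c=lambda u,v:(T,130+u/3.6-.4,160+v/3.6-.4)
for n,q in {'A':[(258,130),(328,136),(322,240),(250,232)],'B':[(82,262),(158,253),(172,355),(95,365)],'C':[(240,276),(312,268),(325,370),(252,380)]}.items():
    P=np.array([ray(*c(*k),.047) for k in q]); d=(P[0]+P[1]-P[2]-P[3])/2
    print(n,P.mean(0)[:2],np.linalg.norm(d),np.linalg.norm(P[1]-P[0]),np.degrees(np.arctan2(d[1],d[0])))
```

```text
A [0.52547905 0.23895648] 0.06830063100846785 0.046348606712066226 -3.8485908650417806
B [0.4466691  0.34450709] 0.0675360052832838 0.04950187958513353 8.091356735815298
C [0.43438337 0.24366381] 0.0676376874173013 0.04705992866625324 6.925137037204371
```

>>> servo_tool(
  motion=[
    [[0,0,0,0,0,-0.1425],[0,0,0,0,0,-0.1425],[0,0,0,0,0,-0.1425],[0,0,0,0,0,-0.1425],[0,0,0,0,0,-0.1425]],
  ],
  gripper=80,
)

```text
time: 24.35
ee_pos: [0.3669, -0.2971, 0.2681]
tcp_rot: [-180.0, -0.1, 127.7]
wrist_force: [-0.3, -0.6, 0.6]
opening: 0.08
```

>>> servo_tool(
  motion=[
    [[0,0,0,0,0,-0.1425],[0,0,0,0,0,-0.1425],[0,0,0,0,0,-0.1425],[0,0,0,0,0,-0.1425],[0,0,0,0,0,-0.1425]],
  ],
)

```text
time: 24.85
ee_pos: [0.3669, -0.2971, 0.2681]
tcp_rot: [179.9, -0.1, 168.5]
wrist_force: [-0.6, 0.4, 0.3]
opening: 0.0801
```

>>> servo_tool(
  motion=[
    [[0,0,0,0,0,-0.1425],[0,25,0,0,0,0],[0,48,0,0,0,0],[0,48,0,0,0,0],[0,48,0,0,0,0]],
  ],
)

```text
time: 25.35
ee_pos: [0.3773, -0.1272, 0.2681]
tcp_rot: [180.0, -0.1, 176.3]
wrist_force: [0.2, 0.5, 0.2]
opening: 0.0798
```

>>> servo_tool(
  motion=[
    [[0,48,0,0,0,0],[0,48,0,0,0,0],[0,48,0,0,0,0],[0,48,0,0,0,0],[0,48,0,0,0,0]],
  ],
)

```text
time: 25.85
ee_pos: [0.3925, 0.1126, 0.2684]
tcp_rot: [-180.0, -0.1, 176.3]
wrist_force: [1.5, 0.1, 0.3]
opening: 0.08
```

>>> servo_tool(
  motion=[
    [[-20,48,0,0,0,0],[-40,30,0,0,0,0],[-40,10,0,0,0,0],[0,0,0,0,0,0],[0,0,0,0,0,0]],
  ],
)

```text
time: 26.35
ee_pos: [0.4978, 0.1904, 0.2673]
tcp_rot: [-179.9, -0.2, 176.3]
wrist_force: [-0.9, 0.8, 0.9]
opening: 0.0803
```

Run:
```python
from h import *
import pickle
p=snap('wrist','w14'); o=bot.get_obs(); print(o['ee_pos'],o['tcp_rot'],o['q'])
pickle.dump(p,open('w14.pkl','wb'))
cv2.imwrite('pics/w14b.png',cv2.resize(p['color'][:,:,::-1],None,fx=1.25,fy=1.25))
```

```text
[0.49727931 0.19012473 0.26842347] [-1.79934403e+02 -1.46960713e-01  1.76332962e+02] [2.09225970e+01 3.14427393e+00 1.01664442e+01 9.71830995e+01
 1.50416826e-03 2.45895493e+01]
```

View pics/w14b.png

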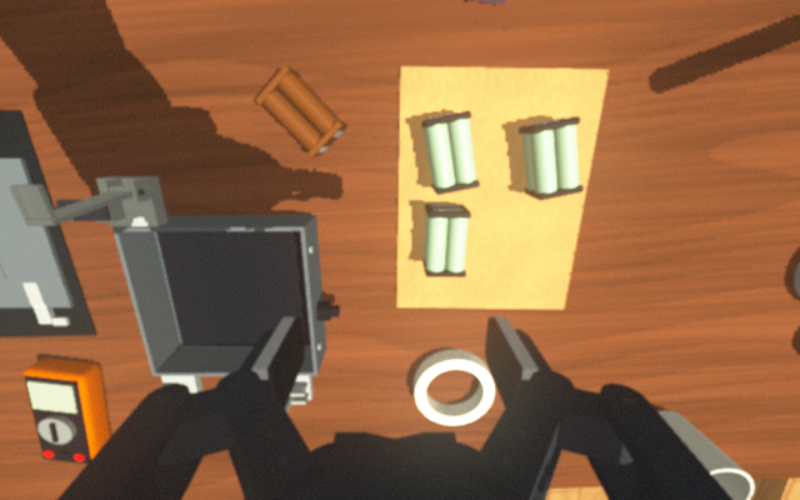

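Run:
```python
import cv2
a=cv2.imread('pics/w14.png'); cv2.imwrite('pics/w14c.png',cv2.resize(a[80:230,315:485],None,fx=4.5,fy=4,interpolation=2))
```

```text
(no output)
```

View pics/w14c.png

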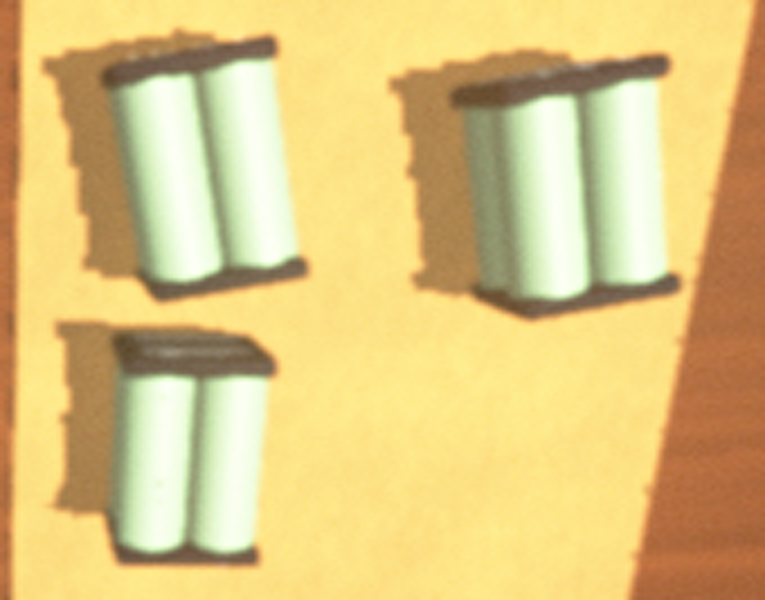

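Run:
```python
from h import *
import pickle
p=pickle.load(open('w14.pkl','rb'))
c=lambda u,v:(p,315+u/4.5-.4,80+v/4-.4)
print(-np.array(p['R']).T@p['t'])
# order: far-left... far(+x) two then near(-x) two
for n,q in {'A':[(118,558),(258,558),(275,364),(122,364)],'B':[(535,308),(680,282),(668,62),(508,90)],'C':[(155,295),(305,268),(275,44),(108,75)]}.items():
    P=np.array([ray(*c(*k),.047) for k in q]); d=(P[0]+P[1]-P[2]-P[3])/2
    print(n,P.mean(0)[:2],np.linalg.norm(d),np.linalg.norm(P[1]-P[0]),np.linalg.norm(P[2]-P[3]),np.degrees(np.arctan2(d[1],d[0])))
```

```text
[0.41550315 0.19525214 0.39082809]
A [0.52608091 0.24247901] 0.06603770451119315 0.04165022383485555 0.04293598501064923 -3.485535265626466
B [0.44628671 0.35154536] 0.06525784821745607 0.03944180388505095 0.04096191731447919 9.52434827690784
C [0.4354607  0.24859489] 0.06534546456912227 0.04145820948496049 0.04345281697470131 8.40957342110348
```

>>> servo_tool(
  motion=[
    [[-12,27,20,0,0,0],[-13,26,40,0,0,0],[0,0,50,0,0,0],[0,0,50,0,0,0],[0,0,0,0,0,0]],
  ],
)

```text
time: 26.9
ee_pos: [0.5217, 0.2396, 0.1031]
tcp_rot: [-179.7, -0.6, 176.3]
wrist_force: [-1.0, -0.3, -0.6]
opening: 0.0797
```

Run:
```python
from h import *
import pickle
p=snap('wrist','w15'); o=bot.get_obs(); print(o['ee_pos'],o['tcp_rot'])
X=[.526,.2415,.047]; y=np.radians(-3.5)
for a,b in [(36,22),(36,-22),(-36,-22),(-36,22),(0,0)]:
    q=np.array(X)+[(a*np.cos(y)-b*np.sin(y))/1000,(a*np.sin(y)+b*np.cos(y))/1000,0]; u=proj(p,q); print(u); cv2.circle(p['color'],(int(u[0]),int(u[1])),2,(255,0,0),-1)
cv2.imwrite('pics/w15b.png',cv2.resize(p['color'][:,:,::-1],None,fx=1.25,fy=1.25))
```

```text
[0.5237084  0.24041449 0.10804173] [-179.8570533    -0.26388961  176.32925964]
[348.73258797 279.97772302]
[290.5353303  279.92820715]
[287.28087276 188.10160848]
[352.50107891 188.04463177]
[319.73734569 236.627099  ]
```

View pics/w15b.png

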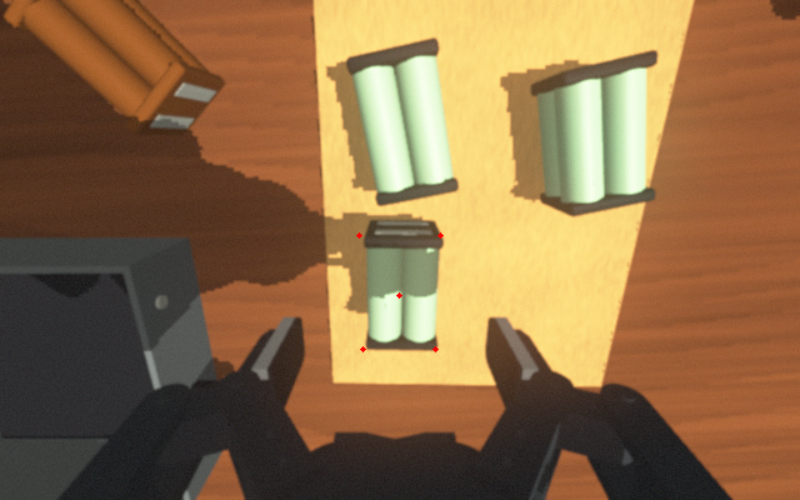

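>>> servo_tool(
  motion=[
    [[-2,2,30,0,0,0],[0,0,30,0,0,0],[0,0,13,0,0,0],[0,0,0,0,0,0]],
  ],
)

```text
time: 27.35
ee_pos: [0.5285, 0.2435, 0.0381]
tcp_rot: [180.0, 0.0, 176.3]
wrist_force: [-1.2, -0.1, 0.2]
opening: 0.0799
```

>>> servo_tool(
  motion=[
    [[0,0,0,0,0,0],[0,0,0,0,0,0],[0,0,0,0,0,0],[0,0,0,0,0,0],[0,0,0,0,0,0]],
  ],
  gripper=25,
  newtons=50,
)

```text
time: 27.85
ee_pos: [0.5294, 0.244, 0.0391]
tcp_rot: [179.9, 0.2, 176.3]
wrist_force: [-1.5, -1.4, 6.6]
opening: 0.0432
```

>>> servo_tool(
  motion=[
    [[0,0,-10,0,0,0],[0,0,-30,0,0,0],[0,0,-40,0,0,0],[0,0,-30,0,0,0],[0,0,0,0,0,0]],
  ],
)

```text
time: 28.35
ee_pos: [0.53, 0.2444, 0.1525]
tcp_rot: [179.8, 0.4, 176.3]
wrist_force: [-0.3, 0.6, -3.5]
opening: 0.0434
```

>>> servo_tool(
  motion=[
    [[-10,-20,0,0,0,0],[-22,-40,0,0,0,0],[-25,-45,0,0,0,0],[-25,-45,0,0,0,0],[-22,-40,0,0,0,0]],
  ],
)

```text
time: 28.85
ee_pos: [0.619, 0.0479, 0.1461]
tcp_rot: [-180.0, -0.1, 176.3]
wrist_force: [0.6, 0.6, -3.8]
opening: 0.0432
```

>>> servo_tool(
  motion=[
    [[-5,-10,0,0,0,0],[0,0,0,0,0,0],[0,0,0,0,0,0]],
  ],
)

```text
time: 29.15
ee_pos: [0.6226, 0.0401, 0.1462]
tcp_rot: [180.0, -0.1, 176.3]
wrist_force: [-0.5, 0.6, -4.0]
opening: 0.0434
```

Run:
```python
from h import *
p=snap('wrist','w16'); s=snap('scene','s16'); o=bot.get_obs(); print(o['ee_pos'],o['tcp_rot'],o['q'])
a=cv2.resize(p['color'][50:400,100:540,::-1],None,fx=1,fy=1)
b=cv2.resize(s['color'][100:275,240:420,::-1],None,fx=2,fy=2,interpolation=2)
cv2.imwrite('pics/w16b.png',np.hstack([a,b]))
```

```text
[0.62262602 0.04092019 0.14664849] [ 1.79988845e+02 -2.80759862e-02  1.76421004e+02] [3.75393764e+00 1.43614185e+01 9.27658886e+00 8.49415930e+01
 1.46471949e-02 7.33293274e+00]
```

View pics/w16b.png

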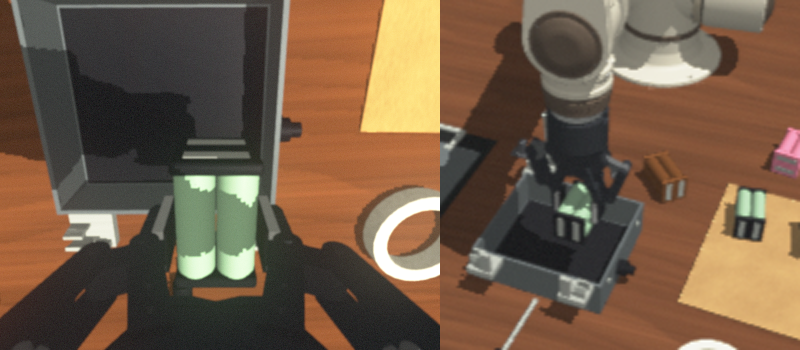

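>>> servo_tool(
  motion=[
    [[-3,-2,30,0,0,0],[0,0,40,0,0,0],[0,0,25,0,0,0],[0,0,7,0,0,0],[0,0,0,0,0,0]],
  ],
)

```text
time: 29.75
ee_pos: [0.6252, 0.0385, 0.0443]
tcp_rot: [-180.0, -0.1, 176.4]
wrist_force: [-0.3, 0.5, -2.8]
opening: 0.0435
```

>>> servo_tool(
  motion=[
    [[0,0,2,0,0,0],[0,0,0,0,0,0]],
  ],
)

```text
time: 29.95
ee_pos: [0.6269, 0.0379, 0.0446]
tcp_rot: [180.0, 0.2, 176.4]
wrist_force: [-0.4, -0.5, -3.5]
opening: 0.0432
```

>>> servo_tool(
  motion=[
    [[0,0,2,0,0,0],[0,0,1,0,0,0],[0,0,0,0,0,0],[0,0,0,0,0,0]],
  ],
)

```text
time: 30.35
ee_pos: [0.6263, 0.0375, 0.0401]
tcp_rot: [180.0, 0.0, 176.3]
wrist_force: [0.3, 0.4, -1.1]
opening: 0.0431
```

>>> servo_tool(
  motion=[
    [[0,0,1,0,0,0],[0,0,0,0,0,0],[0,0,0,0,0,0]],
  ],
)

```text
time: 30.65
ee_pos: [0.6263, 0.0375, 0.0401]
tcp_rot: [180.0, 0.1, 176.3]
wrist_force: [-2.5, -0.7, 5.6]
opening: 0.0433
```

>>> servo_tool(
  motion=[
    [[0,0,0,0,0,0],[0,0,0,0,0,0],[0,0,-10,0,0,0],[0,0,-35,0,0,0],[0,0,-45,0,0,0]],
  ],
  gripper=57,
)

```text
time: 31.15
ee_pos: [0.6249, 0.0374, 0.1284]
tcp_rot: [-180.0, -0.2, 176.3]
wrist_force: [0.7, -0.4, 0.3]
opening: 0.0569
```

>>> servo_tool(
  motion=[
    [[10,10,-35,0,0,0],[34,33,0,0,0,0],[34,33,0,0,0,0],[34,33,0,0,0,0],[34,33,0,0,0,0]],
  ],
  gripper=78,
)

```text
time: 31.65
ee_pos: [0.4881, 0.1896, 0.1647]
tcp_rot: [180.0, 0.1, 176.3]
wrist_force: [0.7, 1.3, -0.4]
opening: 0.0776
```

>>> servo_tool(
  motion=[
    [[34,33,0,0,0,0],[24,23,0,0,0,0],[0,0,0,0,0,-0.1],[0,0,20,0,0,-0.1],[0,0,0,0,0,0]],
  ],
)

```text
time: 32.15
ee_pos: [0.4341, 0.248, 0.1427]
tcp_rot: [-180.0, -0.1, -172.1]
wrist_force: [-0.5, 0.4, -1.1]
opening: 0.078
```

```bash
cat > ov.py <<'E'
from h import *
import sys
f,x,y,yd=sys.argv[1],*map(float,sys.argv[2:5])
p=snap('wrist',f); o=bot.get_obs(); print(o['ee_pos'],o['tcp_rot'])
c,s=np.cos(np.radians(yd)),np.sin(np.radians(yd))
for a,b in [(36,22),(36,-22),(-36,-22),(-36,22),(0,0)]:
    q=[x+(a*c-b*s)/1000,y+(a*s+b*c)/1000,.047]; u=proj(p,q); cv2.circle(p['color'],(int(u[0]),int(u[1])),2,(255,0,0),-1)
cv2.imwrite('pics/'+f+'b.png',cv2.resize(p['color'][:,:,::-1],None,fx=1.25,fy=1.25))
E
python3 ov.py w17 .435 .2475 7.7
```

```text
[0.43449777 0.24794388 0.14365905] [-1.79970817e+02 -6.51848810e-02 -1.72303002e+02]
```

View pics/w17b.png

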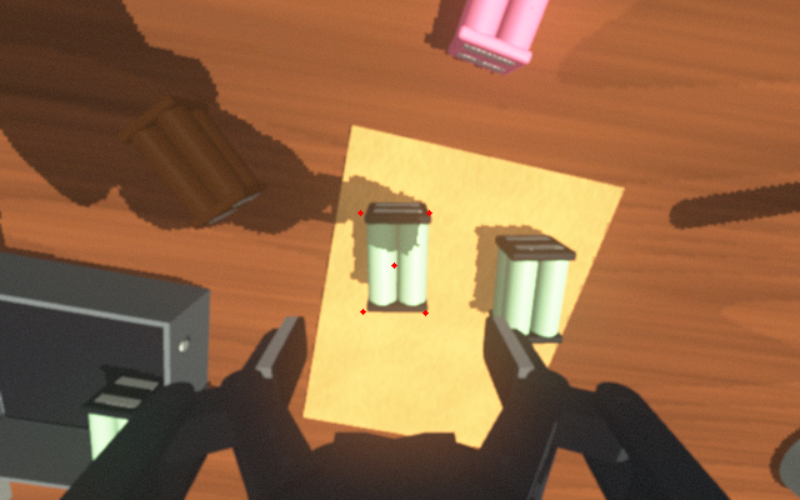

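>>> servo_tool(
  motion=[
    [[0,2,30,0,0,0],[0,0,40,0,0,0],[0,0,28,0,0,0],[0,0,7,0,0,0],[0,0,0,0,0,0]],
  ],
)

```text
time: 32.7
ee_pos: [0.4348, 0.2498, 0.0391]
tcp_rot: [-180.0, -0.0, -172.3]
wrist_force: [-0.1, -0.5, -0.2]
opening: 0.0782
```

>>> servo_tool(
  motion=[
    [[0,0,0,0,0,0],[0,0,0,0,0,0],[0,0,0,0,0,0],[0,0,0,0,0,0],[0,0,0,0,0,0]],
  ],
  gripper=25,
)

```text
time: 33.2
ee_pos: [0.4358, 0.2505, 0.0408]
tcp_rot: [180.0, 0.2, -172.2]
wrist_force: [1.1, -1.3, 5.7]
opening: 0.043
```

>>> servo_tool(
  motion=[
    [[0,0,-10,0,0,0],[0,0,-30,0,0,0],[0,0,-40,0,0,0],[0,0,-30,0,0,0],[0,0,0,0,0,0]],
  ],
)

```text
time: 33.7
ee_pos: [0.4364, 0.2511, 0.1542]
tcp_rot: [179.8, 0.4, -172.2]
wrist_force: [-0.7, -0.3, -3.2]
opening: 0.0435
```

>>> servo_tool(
  motion=[
    [[0,0,0,0,0,0.097],[0,0,0,0,0,0.097],[-10,-20,0,0,0,0],[-22,-40,0,0,0,0],[-25,-45,0,0,0,0]],
  ],
)

```text
time: 34.2
ee_pos: [0.4848, 0.1427, 0.1483]
tcp_rot: [-180.0, -0.0, 176.8]
wrist_force: [1.1, 0.1, -1.9]
opening: 0.0431
```

>>> servo_tool(
  motion=[
    [[-25,-45,0,0,0,0],[-22,-40,0,0,0,0],[-9,-12,0,0,0,0],[0,0,0,0,0,0],[0,0,0,0,0,0]],
  ],
)

```text
time: 34.7
ee_pos: [0.5342, 0.0449, 0.1483]
tcp_rot: [180.0, -0.1, 176.7]
wrist_force: [0.2, -0.0, -2.9]
opening: 0.043
```

Run:
```python
from h import *
p=snap('wrist','w18'); s=snap('scene','s18'); o=bot.get_obs(); print(o['ee_pos'],o['tcp_rot'],o['wrist_force'])
a=cv2.resize(p['color'][50:400,100:540,::-1],None,fx=1,fy=1)
b=cv2.resize(s['color'][100:275,240:420,::-1],None,fx=2,fy=2,interpolation=2)
cv2.imwrite('pics/w18b.png',np.hstack([a,b]))
```

```text
[0.53408228 0.04563625 0.14863844] [ 1.79988309e+02 -3.01124247e-02  1.76758432e+02] [-1.11222889  0.08446869 -3.97690312]
```

View pics/w18b.png

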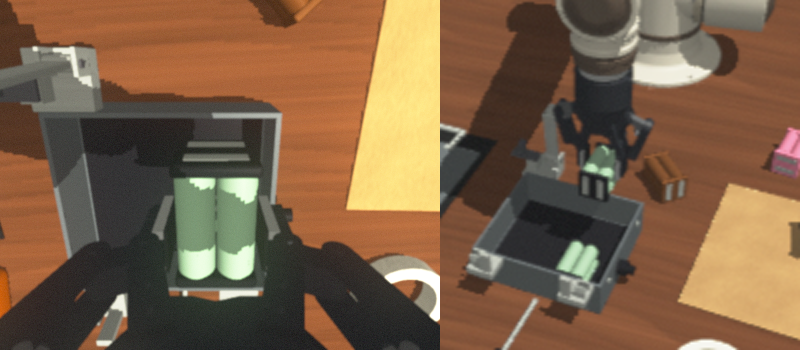

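>>> servo_tool(
  motion=[
    [[-3,-2.5,30,0,0,0],[0,0,40,0,0,0],[0,0,25,0,0,0],[0,0,9,0,0,0],[0,0,0,0,0,0]],
  ],
)

```text
time: 35.3
ee_pos: [0.5367, 0.0429, 0.0445]
tcp_rot: [-180.0, -0.1, 176.8]
wrist_force: [-0.5, -0.4, -2.8]
opening: 0.0432
```

>>> servo_tool(
  motion=[
    [[0,0,1,0,0,0],[0,0,1,0,0,0],[0,0,0,0,0,0],[0,0,0,0,0,0]],
  ],
)

```text
time: 35.7
ee_pos: [0.5378, 0.0419, 0.0433]
tcp_rot: [180.0, 0.1, 176.7]
wrist_force: [-0.3, 0.5, -3.3]
opening: 0.0432
```

>>> servo_tool(
  motion=[
    [[0,0,1.5,0,0,0],[0,0,0,0,0,0],[0,0,0,0,0,0]],
  ],
)

```text
time: 36.0
ee_pos: [0.5377, 0.0419, 0.0418]
tcp_rot: [180.0, 0.0, 176.7]
wrist_force: [-1.0, 0.8, 3.2]
opening: 0.0428
```

>>> servo_tool(
  motion=[
    [[0,0,1,0,0,0],[0,0,0,0,0,0],[0,0,0,0,0,0]],
  ],
)

```text
time: 36.3
ee_pos: [0.5377, 0.0419, 0.0418]
tcp_rot: [180.0, 0.1, 176.7]
wrist_force: [-5.6, -1.0, 11.9]
opening: 0.0431
```

>>> servo_tool(
  motion=[
    [[0,0,0,0,0,0],[0,0,0,0,0,0],[0,0,-10,0,0,0],[0,0,-35,0,0,0],[0,0,-45,0,0,0]],
  ],
  gripper=57,
)

```text
time: 36.8
ee_pos: [0.5363, 0.0418, 0.13]
tcp_rot: [-180.0, -0.2, 176.7]
wrist_force: [1.3, 0.4, 0.2]
opening: 0.057
```

>>> servo_tool(
  motion=[
    [[5,14,-35,0,0,0],[16,44,0,0,0,0],[16,44,0,0,0,0],[16,44,0,0,0,0],[16,44,0,0,0,0]],
  ],
  gripper=78,
)

```text
time: 37.3
ee_pos: [0.4789, 0.2372, 0.1661]
tcp_rot: [180.0, 0.1, 176.7]
wrist_force: [0.6, 0.7, -0.1]
opening: 0.0782
```

>>> servo_tool(
  motion=[
    [[16,44,0,0,0,0],[16,44,0,0,0,0],[8,26,0,0,0,-0.1],[0,0,20,0,0,-0.115],[0,0,0,0,0,0]],
  ],
)

```text
time: 37.8
ee_pos: [0.4451, 0.352, 0.1434]
tcp_rot: [-179.9, -0.2, -170.8]
wrist_force: [-0.1, -0.8, -0.7]
opening: 0.078
```

```bash
python3 ov.py w19 .446 .352 9
```

```text
[0.44557757 0.35148786 0.14466575] [-1.79929554e+02 -1.01887768e-01 -1.71087483e+02]
```

View pics/w19b.png

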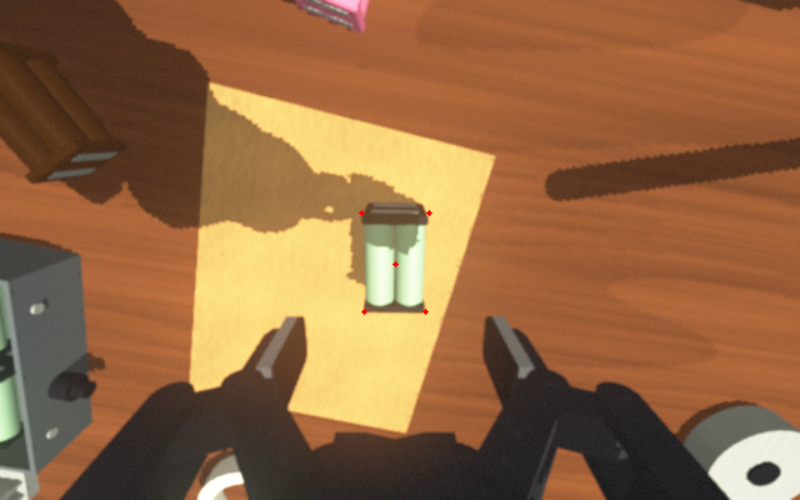

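>>> servo_tool(
  motion=[
    [[0,0,30,0,0,0],[0,0,40,0,0,0],[0,0,28,0,0,0],[0,0,7,0,0,0],[0,0,0,0,0,0]],
  ],
)

```text
time: 38.35
ee_pos: [0.4464, 0.351, 0.0406]
tcp_rot: [-180.0, -0.0, -171.2]
wrist_force: [0.2, 0.9, 0.8]
opening: 0.0782
```

>>> servo_tool(
  motion=[
    [[0,0,0,0,0,0],[0,0,0,0,0,0],[0,0,0,0,0,0],[0,0,0,0,0,0],[0,0,0,0,0,0]],
  ],
  gripper=25,
)

```text
time: 38.85
ee_pos: [0.4472, 0.3523, 0.0425]
tcp_rot: [179.9, 0.2, -171.0]
wrist_force: [-0.2, -1.1, 5.3]
opening: 0.043
```

>>> servo_tool(
  motion=[
    [[0,0,-10,0,0,0],[0,0,-30,0,0,0],[0,0,-40,0,0,0],[0,0,-30,0,0,0],[0,0,0,0,0,0]],
  ],
)

```text
time: 39.35
ee_pos: [0.4477, 0.3529, 0.1562]
tcp_rot: [179.8, 0.4, -171.0]
wrist_force: [0.1, 0.3, -2.7]
opening: 0.0427
```

>>> servo_tool(
  motion=[
    [[0,0,0,0,0,0.107],[0,0,0,0,0,0.107],[-10,-20,0,0,0,0],[-20,-40,0,0,0,0],[-22,-44,0,0,0,0]],
  ],
)

```text
time: 39.85
ee_pos: [0.4919, 0.2444, 0.1497]
tcp_rot: [-180.0, -0.0, 176.9]
wrist_force: [1.0, 0.2, -2.4]
opening: 0.043
```

>>> servo_tool(
  motion=[
    [[-22,-44,0,0,0,0],[-22,-44,0,0,0,0],[-22,-44,0,0,0,0],[-22,-44,0,0,0,0],[-22,-44,0,0,0,0]],
  ],
)

```text
time: 40.35
ee_pos: [0.5897, 0.017, 0.1499]
tcp_rot: [180.0, -0.0, 176.7]
wrist_force: [1.4, 0.7, -1.9]
opening: 0.0434
```

>>> servo_tool(
  motion=[
    [[-22,-40,0,0,0,0],[-12,-24,0,0,0,0],[0,0,0,0,0,0],[0,0,0,0,0,0]],
  ],
)

```text
time: 40.75
ee_pos: [0.6195, -0.0473, 0.1495]
tcp_rot: [180.0, -0.1, 176.7]
wrist_force: [-0.4, -0.1, -2.3]
opening: 0.0431
```

Run:
```python
from h import *
p=snap('wrist','w20'); s=snap('scene','s20'); o=bot.get_obs(); print(o['ee_pos'],o['tcp_rot'],o['wrist_force'])
a=cv2.resize(p['color'][50:400,100:540,::-1],None,fx=1,fy=1)
b=cv2.resize(s['color'][100:275,240:420,::-1],None,fx=2,fy=2,interpolation=2)
cv2.imwrite('pics/w20b.png',np.hstack([a,b]))
```

```text
[ 0.61943336 -0.046055    0.15002522] [ 1.79984284e+02 -4.20759994e-02  1.76780525e+02] [-0.55331566 -0.54355272 -1.72779401]
```

View pics/w20b.png

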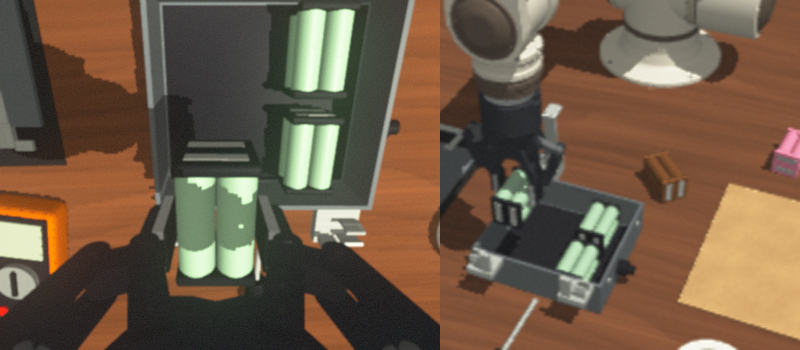

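>>> servo_tool(
  motion=[
    [[0,-2,30,0,0,0],[0,0,40,0,0,0],[0,0,25,0,0,0],[0,0,8,0,0,0],[0,0,0,0,0,0]],
  ],
)

```text
time: 41.35
ee_pos: [0.619, -0.0478, 0.0467]
tcp_rot: [180.0, -0.1, 176.8]
wrist_force: [0.6, -1.2, -1.8]
opening: 0.043
```

>>> servo_tool(
  motion=[
    [[0,0,1,0,0,0],[0,0,1,0,0,0],[0,0,0,0,0,0],[0,0,0,0,0,0]],
  ],
)

```text
time: 41.75
ee_pos: [0.6202, -0.0488, 0.0461]
tcp_rot: [-180.0, 0.1, 176.7]
wrist_force: [0.1, -0.0, -3.1]
opening: 0.0431
```

>>> servo_tool(
  motion=[
    [[0,0,1.5,0,0,0],[0,0,0,0,0,0],[0,0,0,0,0,0]],
  ],
)

```text
time: 42.05
ee_pos: [0.6197, -0.0488, 0.0437]
tcp_rot: [-180.0, -0.0, 176.7]
wrist_force: [-0.4, -0.1, -1.2]
opening: 0.0433
```

>>> servo_tool(
  motion=[
    [[0,0,1,0,0,0],[0,0,0,0,0,0],[0,0,0,0,0,0]],
  ],
)

```text
time: 42.35
ee_pos: [0.6198, -0.0488, 0.0435]
tcp_rot: [-180.0, 0.0, 176.7]
wrist_force: [-3.4, -0.7, 4.5]
opening: 0.0432
```

>>> servo_tool(
  motion=[
    [[0,0,0,0,0,0],[0,0,0,0,0,0],[0,0,-10,0,0,0],[0,0,-35,0,0,0],[0,0,-45,0,0,0]],
  ],
  gripper=57,
)

```text
time: 42.85
ee_pos: [0.6187, -0.0487, 0.1324]
tcp_rot: [180.0, -0.2, 176.7]
wrist_force: [0.9, 0.1, 0.0]
opening: 0.0569
```

>>> servo_tool(
  motion=[
    [[20,0,-40,0,0,0],[40,0,-30,0,0,0],[40,20,-30,0,0,0],[45,20,0,0,0,0],[45,20,0,0,0,0]],
  ],
)

```text
time: 43.35
ee_pos: [0.4351, 0.0207, 0.2322]
tcp_rot: [180.0, 0.2, 176.7]
wrist_force: [0.4, 0.5, -0.1]
opening: 0.0568
```

>>> servo_tool(
  motion=[
    [[45,0,0,0,0,0],[0,0,0,0,0,0],[0,0,0,0,0,0]],
  ],
)

```text
time: 43.65
ee_pos: [0.3912, 0.023, 0.232]
tcp_rot: [180.0, 0.2, 176.8]
wrist_force: [0.5, -0.2, 0.6]
opening: 0.0572
```

Run:
```python
from h import *
s=snap('scene','s21'); t=snap('top','t21'); o=bot.get_obs(); print(o['ee_pos'],o['wrist_force'])
print([(np.round(d['rect']).tolist(),round(d['confidence'],2)) for d in bot.look_for(t,'block1')])
a=cv2.resize(s['color'][130:310,150:450,::-1],None,fx=2.6,fy=2.6,interpolation=2)
cv2.imwrite('pics/s21c.png',a)
b=cv2.resize(t['color'][70:330,130:490,::-1],None,fx=2.2,fy=2.2,interpolation=2)
cv2.imwrite('pics/t21c.png',b)
```

```text
[0.39214011 0.02277463 0.23108257] [-0.15121231  0.18094459  0.02124826]
[([180.0, 307.0, 22.0, 34.0], 0.95), ([320.0, 158.0, 18.0, 30.0], 0.93), ([286.0, 153.0, 16.0, 31.0], 0.76), ([284.0, 192.0, 21.0, 30.0], 0.59), ([310.0, 69.0, 12.0, 79.0], 0.15)]
```

View pics/s21c.png

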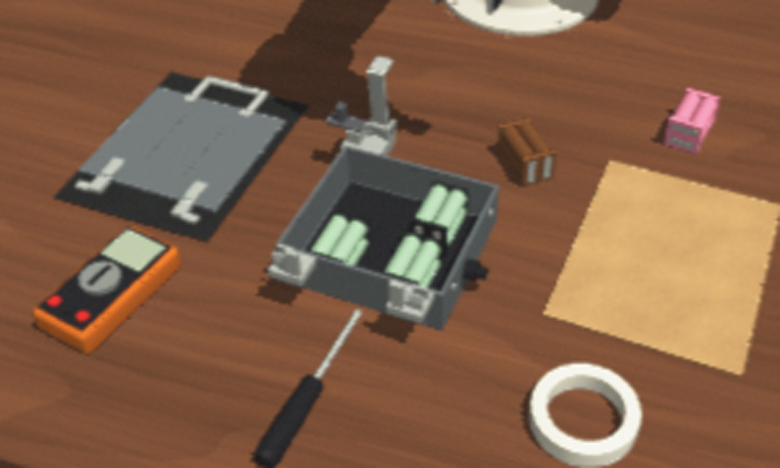

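View pics/t21c.png

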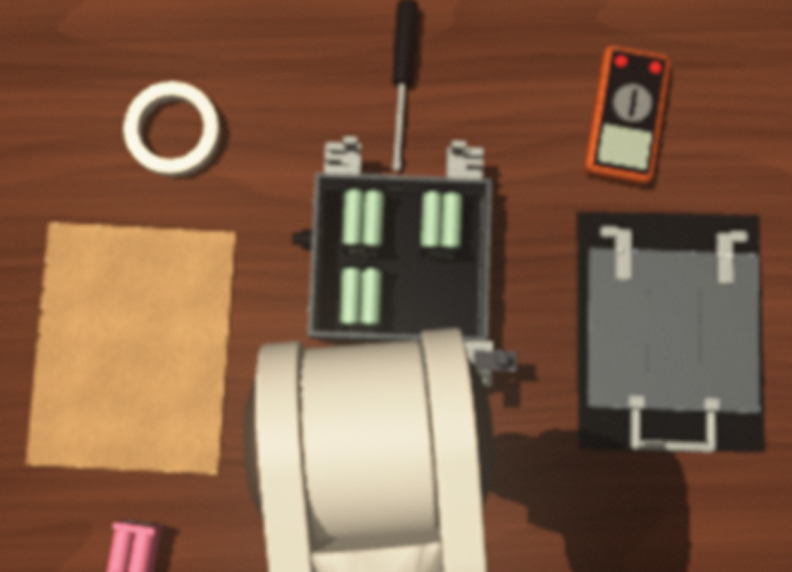

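All is in place: the lid lies flat on the mat, its plate's centre about 1–2 cm from the mat's. Three blocks are flat in the case, the card is empty, and the arm is clear.

```bash
python3 -c "
from workcell import bot
print(bot.job_done())"
```

```text
the job is handed in; nothing more can be done
None
```

The job is handed in, at about 44 s of robot time. No verdict is reported, so the results below rest on my own checks.

**What I did:**
- I slid the safety tab to its stop, lifted the latch to about 1.6 rad, and raised the lid upright on its hinges.
- I lifted the lid clear of its sockets, lowered it onto the mat pins first, tilted it down and let go of the bar about 1 cm up.
- I then put the three green blocks that were on the card into the case. One block got knocked towards another along the way, so I measured its position again before picking it up. I left the brown and pink look-alikes alone.

**Last checks (top and scene pictures):**
- **Lid:** it lies flat on the mat, its plate's centre about 1–2 cm from the mat's by eye.
- **Blocks:** all three lie lengthways on the case floor, none on another. The card is empty.
- **Bystanders:** the multimeter, tape and screwdriver look where they were at the start. I compared this by eye only.
- **Arm:** it stood clear of everything, with the wrist force near zero.

**What disagreed:**
- **Finger length:** the fingertips seemed to reach about 29 mm ahead of the TCP when nearly shut, against the stated 19 mm. I worked around it with higher grasps.
- **Forces:** the highest reading I saw was about 43 N at the wrist, when the tab hit its stop. Raising the lid briefly pushed about 21 N into the hinge.

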